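Turn the coaster tray round and tuck the last coaster under the weighted bail

ROBOT

A 6-joint arm with a two-finger parallel gripper is mounted at the origin on a cart in front of the work surface, level with it; the furniture and walls round the work are solid. World frame = base frame: x ahead of the robot, y to its left, z up, the work surface at z = 0. Lengths are in mm, angles in degrees, forces in N, time in s.
With the tool pointing down it reaches from about 300 to 850 mm from the base axis. Payload 4.2 kg.
Tool frame: the origin (TCP) lies midway between the tips of the shut fingers; the grasp point (between the pads) lies 19 mm behind it; x points along the fingers, y is the direction in which the jaws open and shut, and the axes are right-handed (so a half turn about x gives the same grasp; the last joint's range is limited). The gripper opens to 91 mm and grips with 3 to 60 N. Pads are 32 mm wide; open, the fingers measure 118 mm over their backs; the gripper's body (76 mm by 178 mm) begins 60 mm behind the grasp point.
Start: joints at [69.901, 18.312, 89.639, -0, 72.044, -1.146], TCP at [186.764, 543.844, 174.376] pointing down, gripper open.
Joint ranges: [-177.97, 177.97], [-48.28, 115.42], [12.27, 149.76], [-77.06, 257.06], [2.81, 150.46], [-146.56, 146.56]. Speed limits (degrees/s): [147.25, 147.25, 180, 180, 180, 180].

INTERFACE

Orientations are given as [roll, pitch, yaw] about the fixed x, y, z axes, in that order (R = Rz(yaw) Ry(pitch) Rx(roll)).
In Python, from workcell import * gives the robot as it stands.
- The arm moves only by the shell command python3 -m handwheel 'ROWS' [FORCE]. ROWS is a JSON object of lists of equal length, an entry for each row: "gripper": the closure, from 0 (fully open) to 1 (shut); "offset": the shift along the tool's x, y, z in mm, a list of three; "rot": the turn, a rotation vector about the tool's x, y, z in degrees, a list of three. A call has 1 to 5 rows; each row is the pose to reach, as a shift and turn from the pose commanded when the call began, along the tool's axes at that moment; what a row does not reach only later rows make up. A row lasts 1/12 s, in which the tool goes at most 41.7 mm and 7.16 degrees, less where a joint would pass 70% of its speed; a pose out of reach is approached as far as the arm can. A call with a gripper value outside its range is refused whole. The fingers move at their own pace and stop on an object; FORCE is the grip in N (left out, the last holds). Time passes only in rows, so rows that repeat a pose let the fingers close. It gives the time, the measured TCP pose, the force and the opening at its end, in the units of the state.
- state(): the state, without advancing time (a new reading comes with each control period).
- grab_frame(name): name is "side" or "top"; returns the picture (400x640x3 uint8, red, green, blue); there is no depth.
- camera_params(name): a dict with "fx", "fy", "cx", "cy" (pixels), "position" and "attitude" of the camera in the world. Camera axes: x right, y up, looking along -z (the intrinsics and any distortion apply to the point x, -y, -z); pixel columns grow to the right and rows downward; lengths in mm; the calibration is good to about 2 mm. A picture is of the moment at which its call begins. camera_params takes no time and is no camera call.
- job_done(): hands the job in, once; it reports no verdict.
The state is a dict: "time_s": time; "qpos": joint angles; "qvel": joint speeds; "effort": joint torques, N m; "ee_pos": TCP position; "ee_rot": TCP orientation; "force": force on the tool from outside, world axes, zero at the start; "torque": the same for the moment, N m; "gripper_width": finger opening in mm.
Only numpy, scipy, OpenCV 4.12 (cv2) and the standard library are available. Lean on these libraries where they do the work, as an engineer would, in place of code of your own. Each camera call takes 0.05 s, during which the arm holds its last target.

TASK

The inner tray of the coaster caddy was put in the wrong way round: swing the weighted bail right back until it rests open, lift the tray out with its pile of two coasters, give it a half turn and seat it fully home again, so that the pile lies at the end away from the hinge. Lay the loose coaster flat on the pile, inside the posts, and bring the bail down gently, without letting it fall, until its rollers rest on that coaster. Do not disturb the tin, the egg timer or the mug.

Things in the scene. Friction and masses are not known exactly. Their poses are not given: they have to be found in the camera images.
- caddy: Fixed low wooden caddy, 214 x 104 mm; walls 5 mm thick, 20 mm high, rims rounded; floor 6 mm thick; clear inside 204 x 94 mm. Origin: centre of its underside, on the worktop; x along its length towards the hinge end, z up. Two steel hinge brackets, 68 mm high, stand outside its long walls at x = 98 mm, y = +-54 mm.
- bail_hinge (a point): Midpoint of the bail's hinge axis: at x = 100 mm, y = 0, z = 60 mm in the caddy's frame. The axis is parallel to the caddy's y. The bail is a U of 8 mm steel wire: two side wires at y = +-60 mm, joined by a cross bar 152 mm from the axis; 0.26 kg, free swinging.
- bail (a joint): Bail angle, rad. 0: level, bar towards the caddy's -x end, as when its rollers rest on three coasters (0.06 lower per coaster less). Grows as it is raised: upright at 1.57; past that it falls back to its stop at 2.1, bar behind the hinge and 193 mm above the worktop, and stays open. Lower stop -0.12, where it rests at the start.
- bail_bar (a point): Centre of the bail's round cross bar, 12 mm thick, parallel to the caddy's y. Two steel rollers, 36 mm across and 10 mm wide, sit on it 21 to 31 mm either side of this point; the bare bar between them is where to pinch it. It can turn between the fingers as the bail swings.
- tray: Loose plywood inner tray, 200 x 90 mm, about 0.3 kg, floor 8 mm thick; fits in the caddy with 2 mm to spare all round, its underside then 6 mm above the worktop. Origin: centre of its underside, x along its length, z up. The pile stands in its -x half; the +x half is an empty trough with a rim 15 mm high. At the start its x is opposite to the caddy's x; at the end the two must be alike.
- tray_handle (a point): Top centre of the tray's upright handle plate, 64 mm above the centre of the tray's underside. The plate is 12 mm thick (tray's x), 40 mm wide (tray's y).
- tray_pile (a point): Where the middle of the pile stands on the tray's floor: x = -52, y = 0, z = 8 mm in the tray's frame. Eight round-topped posts, 7 mm thick, tops 40 mm above the tray's underside, leave 3 mm round a coaster: at x = -80 and -24 (y = +-38.5), x = -96.5 (y = +-20), x = -7.5 (y = +-28). A coaster's long side lies along the tray's x; its long edges are free between the posts.
- coaster_1: Lower coaster of the pile in the tray: a flat plain cork slab, 76 (x) x 64 (y) x 9 mm, 45 g. Origin: centre of its underside.
- coaster_2: Upper coaster of the pile in the tray, lying on coaster_1; the same shape.
- coaster_3: The loose coaster, lying flat on the worktop to the right of the caddy; the same shape (76 x 64 x 9 mm, long side along its x). Origin: centre of its underside.
- tin_2: Bystander: low round food tin, 86 mm across, 40 mm high, standing. Origin: centre of its underside.
- egg_timer: Bystander: round egg timer, 58 mm across, 57 mm high. Origin: centre of its underside.
- mug_3: Bystander: speckled light mug, 83 x 120 mm with its handle, 96 mm high, standing to the left of the caddy. Origin: centre of its underside.
Not all that is in view belongs to the job. Leave any black or green look-alike of the coaster_3 alone.

How it is judged (in metres and radians):
On the way, in this order (a step that is already met when the one before it is completed fails the run):
1. the bail is swung back and rests open (value of joint bail above 1.9 rad), for 0.2 s.
2. the inner tray is lifted clear of the caddy (z of tray in the frame of caddy above 0.025 m), for 0.1 s.
3. the tray is seated home, the pile at the end away from the hinge (x of tray_pile in the frame of caddy below -0.045 m and distance between tray and caddy below 0.01 m and angle between the z axis of tray and the z axis of caddy, either way round below 0.04 rad), for 0.2 s.
At the end, for the whole second after the job is handed in: Tray home in the caddy (within 10 mm, 0.04 rad), pile half away from the hinge; three coasters piled between the posts, each within 6 mm, 3 mm in height and 0.15 rad of true; bail resting on the top coaster (over 0.4 N, angle 0 +-0.03); all at rest (all of step 3 and x of coaster_1 in the frame of tray between -0.058 and -0.046 m and y of coaster_1 in the frame of tray between -0.006 and 0.006 m and z of coaster_1 in the frame of tray between 0.005 and 0.011 m and angle between the x axis of each of coaster_1, coaster_2, coaster_3 and the x axis of tray, either way round below 0.15 rad and linear speed of each of coaster_1, coaster_2, coaster_3, tray below 0.02 m/s and x of coaster_2 in the frame of tray between -0.058 and -0.046 m and y of coaster_2 in the frame of tray between -0.006 and 0.006 m and z of coaster_2 in the frame of tray between 0.014 and 0.02 m and x of coaster_3 in the frame of tray between -0.058 and -0.046 m and y of coaster_3 in the frame of tray between -0.006 and 0.006 m and z of coaster_3 in the frame of tray between 0.023 and 0.029 m and contact force between bail and coaster_3 above 0.4 N and value of joint bail between -0.03 and 0.03 rad); the robot touches nothing.
It fails at once if the low tin is shifted by more than 15 mm or tipped (distance of tin_2 from where it was at the start of the episode above 0.015 m or angle between tin_2's own z axis and vertical above 0.3 rad).
It fails at once if the egg timer is shifted by more than 15 mm or tipped (distance of egg_timer from where it was at the start of the episode above 0.015 m or angle between egg_timer's own z axis and vertical above 0.3 rad).
It fails at once if the mug is shifted by more than 15 mm or tipped (distance of mug_3 from where it was at the start of the episode above 0.015 m or angle between mug_3's own z axis and vertical above 0.3 rad).
It fails at once if the weighted bail is let fall shut (it swings down faster than 4 rad/s) (velocity of joint bail below -4 rad/s).
It also fails if it takes over 72 s, if anything falls off the work surface, if the arm or the gripper's body presses on something with over 40 N, if the wrist force passes 120 N, or if a joint passes its speed limit or range.

## Working session

There is one attempt and no reset: what is moved stays moved. The work goes in short steps, Python scripts to look and compute and a shell command to move; the robot and the scene stay as the last step left them, time stands still between calls to the robot, and variables do not carry over. Pictures are saved under pics/ and viewed, and the job is handed in when it is done.

```bash
ls; mkdir -p pics; python3 - <<'E'
from workcell import *
import cv2
print(state())
for n in("side","top"):
    f=grab_frame(n); cv2.imwrite(f"pics/{n}0.png",f[:,:,::-1]); print(n,camera_params(n))
E
```

```text
pics
{'time_s': 0.0, 'qpos': array([ 6.99021058e+01,  1.83518180e+01,  8.97049378e+01, -1.83003811e-03,
        7.20446695e+01, -1.14859516e+00]), 'qvel': array([ 0.00476506, -0.04272841,  0.05901122,  0.09288995,  0.00186314,
       -0.06145179]), 'effort': array([ 4.45203914e-04, -4.12471569e+01, -2.31972420e+01,  7.29676802e-02,
        4.59592079e-02, -1.48120521e-04]), 'ee_pos': array([186.56051467, 543.29214613, 173.52852569]), 'ee_rot': array([ -90.16580559,   89.89855981, -109.11453891]), 'force': array([-0.67195492, -0.37874612,  1.14392373]), 'torque': array([-0.0223489 , -0.02207863,  0.01757645]), 'gripper_width': 91.12171973635826}
side {'fx': 366.5668439440748, 'fy': 366.5668439440748, 'cx': 316.4922862197747, 'cy': 194.9932010742138, 'position': array([401.68537205, 808.59064789, 426.65657445]), 'attitude': array([  67.05469938,   -0.32279049, -174.31668729])}
top {'fx': 361.4531942756926, 'fy': 361.4531942756926, 'cx': 323.47251096696345, 'cy': 194.07381042966995, 'position': array([ 338.86033572,   -5.92241266, 1040.64934174]), 'attitude': array([  6.96156383,   0.39646465, -90.85143509])}
```

View pics/top0.png

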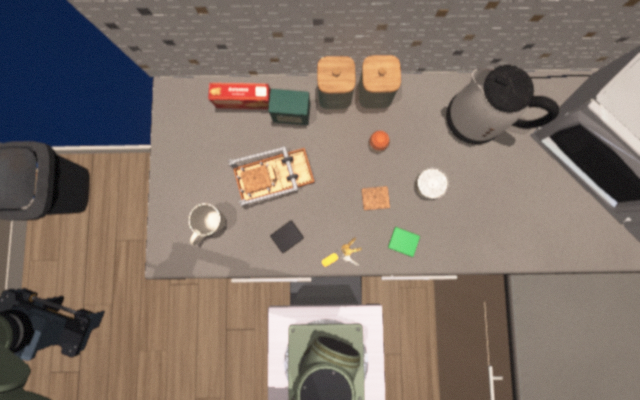

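View pics/side0.png

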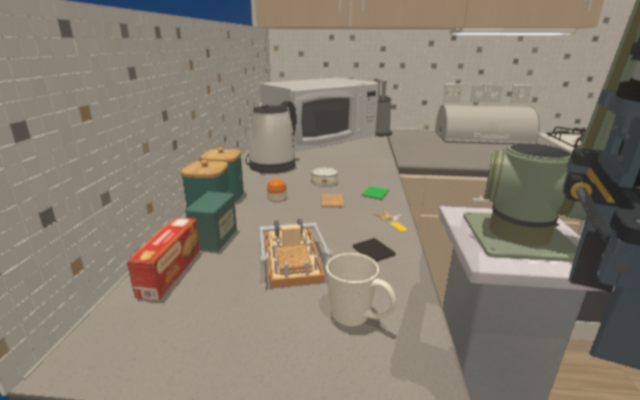

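```bash
cat > h.py <<'E'
from workcell import *
import numpy as np, cv2
from scipy.spatial.transform import Rotation as Ro
def cam(n):
    c=camera_params(n); return c,Ro.from_euler('xyz',c['attitude'],degrees=True).as_matrix(),np.array(c['position'])
def proj(n,P):
    c,R,t=cam(n); q=(np.atleast_2d(P)-t)@R
    x=q[:,0]/-q[:,2]; y=-q[:,1]/-q[:,2]
    return np.c_[c['cx']+c['fx']*x,c['cy']+c['fy']*y]
def unproj(n,uv,z):
    c,R,t=cam(n); uv=np.atleast_2d(uv).astype(float)
    d=np.c_[(uv[:,0]-c['cx'])/c['fx'],-(uv[:,1]-c['cy'])/c['fy'],-np.ones(len(uv))]@R.T
    return t+d*((z-t[2])/d[:,2])[:,None]
def crop(f,x0,y0,x1,y1,s,name):
    cv2.imwrite('pics/'+name,cv2.resize(f[y0:y1,x0:x1,::-1],None,fx=s,fy=s,interpolation=cv2.INTER_CUBIC))
E
python3 - <<'E'
from h import *
f=cv2.imread('pics/top0.png')[:,:,::-1]; crop(f,220,135,330,215,7,'t0c.png')
crop(f,350,120,460,200,7,'t0d.png')
f=cv2.imread('pics/side0.png')[:,:,::-1]; crop(f,240,200,340,300,6,'s0c.png')
E
```

```text
(no output)
```

View pics/t0c.png

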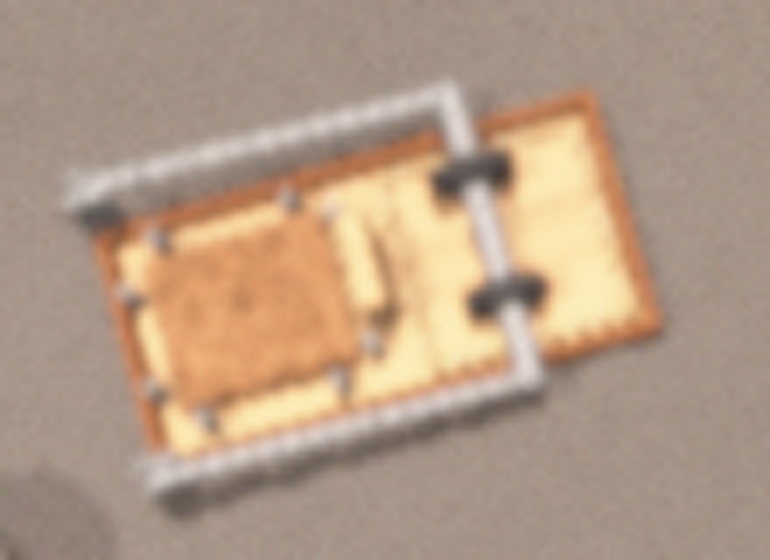

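View pics/t0d.png

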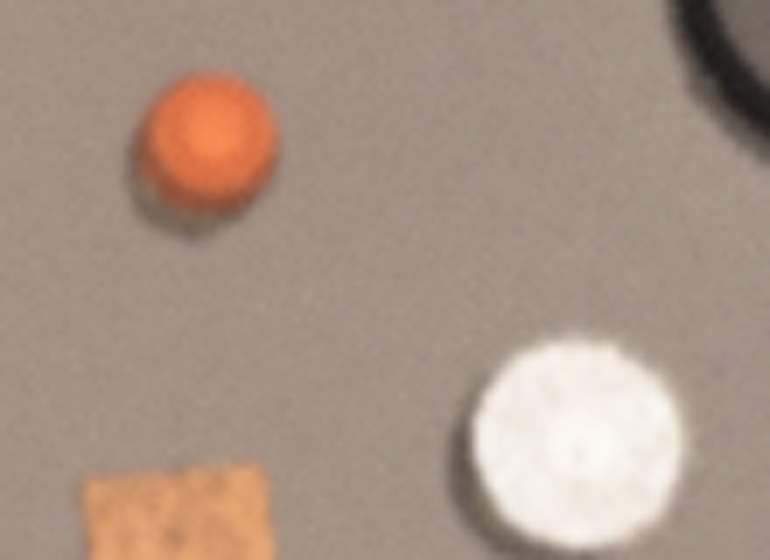

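View pics/s0c.png

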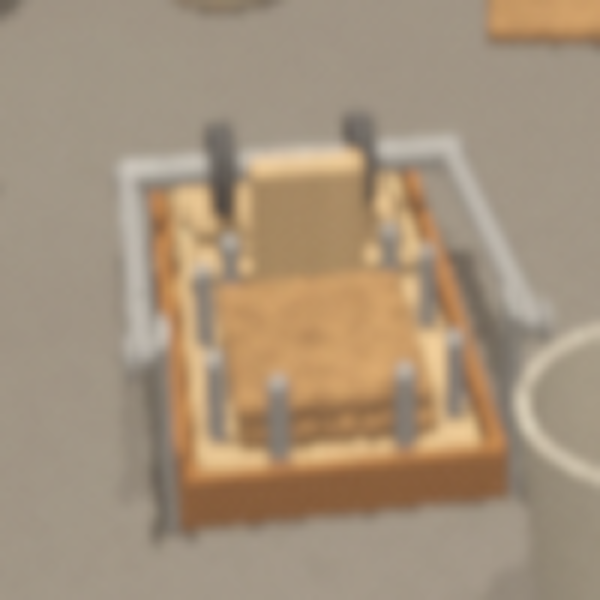

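```bash
cat >> h.py <<'E'
from scipy.optimize import least_squares
def T(p,L):
    L=np.atleast_2d(L); return L@Ro.from_euler('z',p[2]).as_matrix().T+[p[0],p[1],p[3] if len(p)>3 else 0]
def fit(obs,p0):
    # obs list (cam,[x,y,z]local,(u,v))
    def r(p): return np.concatenate([(proj(n,T(p,L))-uv).ravel() for n,L,uv in obs])
    s=least_squares(r,p0,loss='soft_l1'); return s.x,r(s.x).reshape(-1,2)
E
python3 - <<'E'
from h import *
t=lambda x,y:(220+x/7,135+y/7); s=lambda x,y:(240+x/6,200+y/6)
# caddy: x->world +y ; caddy y-> world -x
a=[('top',[-107,-52,20],t(595,95)),('top',[-107,52,20],t(660,330)),
('top',[107,-52,20],t(95,225)),
('top',[-51,-60,42],t(450,92)),('top',[-51,60,42],t(535,380)),
('side',[107,-52,20],s(183,480)),('side',[107,52,20],s(507,445)),
('side',[107,-52,0],s(187,527)),('side',[107,52,0],s(505,495)),('side',[-51,-60,42],s(130,168)),('side',[-51,60,42],s(450,145))]
for sub in (a,[o for o in a if o[0]=='top'],[o for o in a if o[0]=='side']):
    p,r=fit(sub,[450,150,1.5]); print(p[:2],np.degrees(p[2]));print(r.round(1).tolist())
d=lambda x,y:(350+x/7,120+y/7)
print('timer',unproj('top',d(207,142),50)); print('tin',unproj('top',d(577,443),40))
# coaster corners
f=cv2.imread('pics/top0.png')[:,:,::-1]; crop(f,350,175,405,220,12,'c3.png')
E
```

```text
[519.76009794 140.55922695] 105.4757795873172
[[-0.2, -0.5], [0.5, 0.0], [-0.3, 1.5], [0.2, 0.8], [-0.4, 0.0], [-1.0, -1.0], [0.4, -0.6], [-1.2, 0.1], [0.5, -0.1], [-0.1, 0.6], [0.1, 0.4]]
[521.47935336 140.85701696] 104.52279590698652
[[0.1, -0.6], [0.3, 0.1], [-0.3, 0.2], [0.6, 0.4], [-0.7, -0.2]]
[519.49499102 140.91140674] 105.70583216850855
[[-0.7, -0.9], [0.7, -0.5], [-0.9, 0.2], [0.9, -0.1], [-0.1, 0.8], [0.1, 0.5]]
timer [[ 609.64381181 -160.70322702   50.        ]]
tin [[ 486.7111049  -305.58740894   40.        ]]
```

View pics/c3.png

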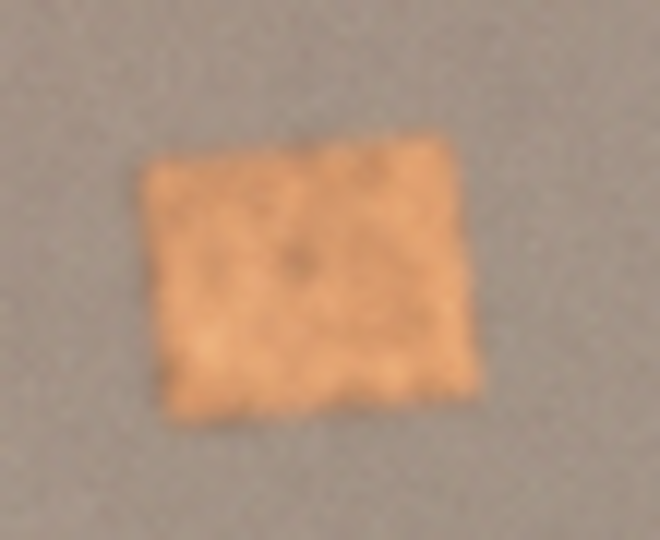

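```bash
cat >> h.py <<'E'
C=np.array([520.3,140.8,np.radians(105.1)])
def toR(yaw): # tool down, tool y (jaw) at world heading yaw (deg)
    y=np.array([np.cos(np.radians(yaw)),np.sin(np.radians(yaw)),0]); x=np.array([0,0,-1.]); return np.c_[x,y,np.cross(x,y)]
def cur():
    s=state(); return np.array(s['ee_pos']),Ro.from_euler('xyz',s['ee_rot'],degrees=True).as_matrix(),s
def rel(pos,yaw=None):
    p,R,s=cur(); off=R.T@(np.array(pos)-p)
    rv=[0,0,0] if yaw is None else Ro.from_matrix(R.T@toR(yaw)).as_rotvec(degrees=True)
    print('off',np.round(off,1).tolist(),'rot',np.round(rv,1).tolist())
def me(): 
    p,R,s=cur(); print('tcp',p.round(1),'yaw',np.degrees(np.arctan2(R[1,1],R[0,1])).round(2),'tilt',np.degrees(np.arccos(-R[2,0])).round(2),'q',s['qpos'].round(1),'w',s['gripper_width'].round(1),'F',s['force'].round(1),'t',round(s['time_s'],2))
E
python3 - <<'E'
from h import *
me(); p,R,s=cur(); print(R.round(3))
t=lambda x,y:(350+x/12,175+y/12)
o=[('top',[-38,32,9],t(145,157)),('top',[38,32,9],t(455,136)),('top',[38,-32,9],t(480,396)),('top',[-38,-32,9],t(170,421))]
p,r=fit(o,[480,-150,-1.5]);print('c3',p[:2],np.degrees(p[2]),r.round(1).tolist())
print('bar',T(C,[[-51,0,42]]),'handle',T(C,[[0,0,70]]))
rel(T(C,[[-51,0,150]])[0],105); rel(T(C,[[-51,0,150]])[0],-75)
# overlay
f=cv2.imread('pics/top0.png')
def L(P):
    q=proj('top',T(C,P)); 
    for i in range(len(q)): cv2.line(f7,tuple(((q[i]-[220,135])*7+3).astype(int)),tuple(((q[(i+1)%len(q)]-[220,135])*7+3).astype(int)),(255,0,0),1)
f7=cv2.resize(f[135:215,220:330],None,fx=7,fy=7)
L([[-107,-52,20],[-107,52,20],[107,52,20],[107,-52,20]]);L([[100,-60,60],[-51,-60,42],[-51,60,42],[100,60,60]]);L([[-6,-20,70],[-6,20,70],[6,20,70],[6,-20,70]])
L([[52-38,-32,32],[52-38,32,32],[52+38,32,32],[52+38,-32,32]])
cv2.imwrite('pics/ov.png',f7)
E
```

```text
Traceback (most recent call last):
  File "h.py", line 33, in me
    p,R,s=cur(); print('tcp',p.round(1),'yaw',np.degrees(np.arctan2(R[1,1],R[0,1])).round(2),'tilt',np.degrees(np.arccos(-R[2,0])).round(2),'q',s['qpos'].round(1),'w',s['gripper_width'].round(1),'F',s['force'].round(1),'t',round(s['time_s'],2))
                                                                                                                                                                       ^^^^^^^^^^^^^^^^^^^^^^^^
AttributeError: 'float' object has no attribute 'round'
```

```bash
sed -i "s/s\['gripper_width'\].round(1)/round(s['gripper_width'],1)/" h.py
cat > ov.py <<'E'
from h import *
def overlay(img,cam_,box,sc,polys,out):
    x0,y0,x1,y1=box; f7=cv2.resize(img[y0:y1,x0:x1],None,fx=sc,fy=sc,interpolation=cv2.INTER_CUBIC)
    for W in polys:
        q=(proj(cam_,W)-[x0,y0]+.5)*sc
        cv2.polylines(f7,[q.round().astype(np.int32)],True,(255,0,0),1)
    cv2.imwrite(out,f7)
E
python3 - <<'E'
from h import *
from ov import *
me(); p,R,s=cur(); print(R.round(3))
t=lambda x,y:(350+x/12,175+y/12)
o=[('top',[-38,32,9],t(145,157)),('top',[38,32,9],t(455,136)),('top',[38,-32,9],t(480,396)),('top',[-38,-32,9],t(170,421))]
p,r=fit(o,[480,-150,-1.5]);print('c3',p[:2],np.degrees(p[2]),r.round(1).tolist())
print('bar',T(C,[[-51,0,42]]),'handle',T(C,[[0,0,70]]))
rel(T(C,[[-51,0,150]])[0],105); rel(T(C,[[-51,0,150]])[0],-75)
P=[[[-107,-52,20],[-107,52,20],[107,52,20],[107,-52,20]],[[100,-60,60],[-51,-60,42],[-51,60,42],[100,60,60]],[[-6,-20,70],[-6,20,70],[6,20,70],[6,-20,70]],[[14,-32,32],[14,32,32],[90,32,32],[90,-32,32]]]
P=[T(C,x) for x in P]
overlay(cv2.imread('pics/top0.png'),'top',(220,135,330,215),7,P,'pics/ov.png')
overlay(cv2.imread('pics/side0.png'),'side',(240,200,340,300),6,P,'pics/ovs.png')
E
```

```text
tcp [186.6 543.3 173.6] yaw 71.05 tilt 0.09 q [69.9 18.3 89.7 -0.  72.  -1.1] w 90.8 F [ 0.3 -0.5 -0.3] t 0.1
[[-0.001  0.325  0.946]
 [-0.001  0.946 -0.325]
 [-1.    -0.002 -0.   ]]
c3 [ 450.97957288 -151.26293909] -86.54041937297391 [[-0.2, -0.0], [0.2, -0.3], [0.3, 0.2], [-0.3, 0.1]]
bar [[533.58572994  91.56089583  42.        ]] handle [[520.3 140.8  70. ]]
off [24.1, -314.6, 474.9] rot [-34.0, -0.0, 0.1]
off [24.1, -314.6, 474.9] rot [146.0, 0.1, 0.0]
```

View pics/ov.png

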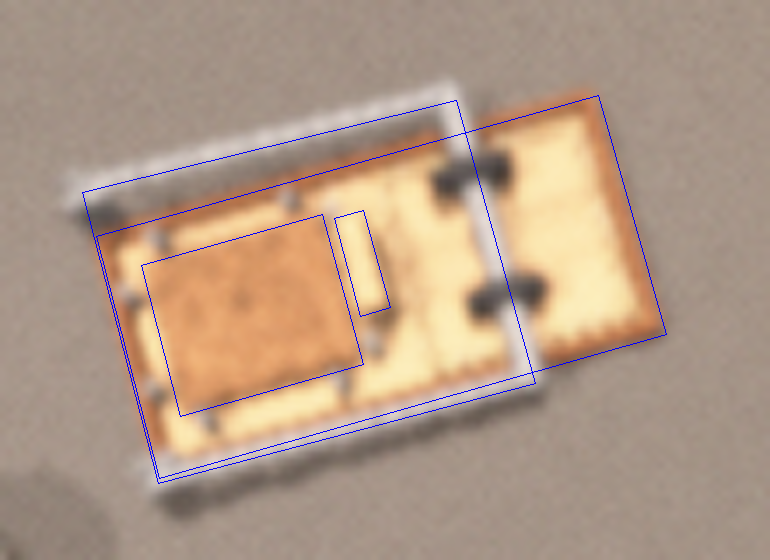

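View pics/ovs.png

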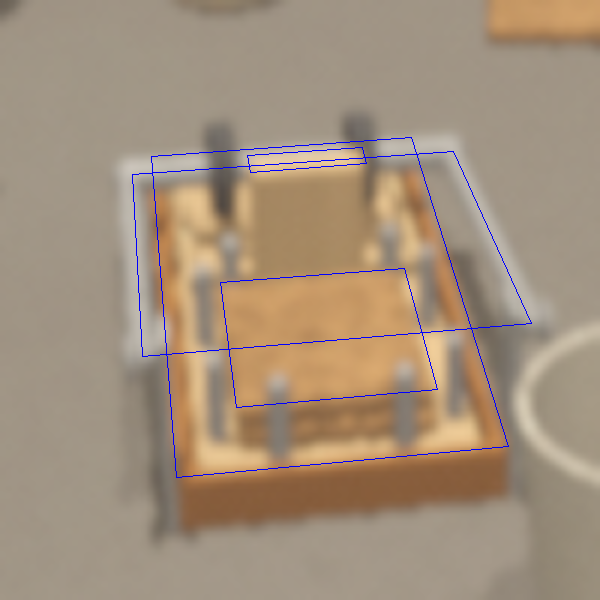

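```bash
python3 -m handwheel '{"gripper":[0.56,0.56,0.56,0.56,0.56],"offset":[[0,-20,30],[0,-40,60],[0,-60,90],[0,-80,120],[0,-100,150]],"rot":[[0,0,0],[0,0,0],[0,0,0],[0,0,0],[0,0,0]]}' 20
python3 -m handwheel '{"gripper":[0.56,0.56,0.56,0.56,0.56],"offset":[[0,-20,30],[0,-40,60],[0,-60,90],[0,-80,120],[0,-100,150]],"rot":[[0,0,0],[0,0,0],[0,0,0],[0,0,0],[0,0,0]]}'
python3 -m handwheel '{"gripper":[0.56,0.56,0.56,0.56,0.56],"offset":[[0,-20,30],[0,-40,60],[0,-60,90],[0,-80,120],[0,-100,150]],"rot":[[0,0,0],[0,0,0],[0,0,0],[0,0,0],[0,0,0]]}'
python3 -c "
from h import *
me(); rel(T(C,[[-51,0,120]])[0],104.9)"
```

```text
time_s: 0.52
ee_pos: [296.6, 398.9, 174.0]
ee_rot: [-104.2, 90.0, -123.1]
force: [0.3, 0.5, -0.6]
gripper_width: 60.5
time_s: 0.93
ee_pos: [406.0, 255.6, 174.2]
ee_rot: [-143.2, 90.0, -162.1]
force: [0.6, -0.0, 0.6]
gripper_width: 40.2
time_s: 1.35
ee_pos: [515.4, 112.2, 174.0]
ee_rot: [-166.8, 90.0, 174.3]
force: [-0.1, 0.6, -0.0]
gripper_width: 40.1
tcp [515.4 112.2 174. ] yaw 71.03 tilt 0.04 q [ 11.   14.1  95.7   0.   70.2 -60. ] w 40.1 F [-0.1  0.6 -0. ] t 1.35
off [54.0, -13.7, 23.9] rot [-33.9, -0.0, -0.0]
```

```bash
python3 -m handwheel '{"gripper":[0.56,0.56,0.56,0.56,0.56],"offset":[[10,-3,5],[20,-6,10],[32,-9,15],[44,-12,20],[54,-13.7,24]],"rot":[[-7,0,0],[-14,0,0],[-21,0,0],[-28,0,0],[-33.9,0,0]]}'
python3 - <<'E'
from h import *
me()
f=grab_frame('top'); crop(f,220,130,330,210,7,'t1.png')
f=grab_frame('side'); crop(f,240,170,340,270,6,'s1.png')
rel(T(C,[[-51,0,60]])[0],104.9)
print(proj('top',cur()[0]),proj('side',cur()[0]))
E
```

```text
time_s: 1.77
ee_pos: [532.8, 92.5, 119.1]
ee_rot: [172.9, 89.9, -171.9]
force: [-0.4, -0.1, 0.0]
gripper_width: 40.3
tcp [532.8  92.5 119.1] yaw 105.24 tilt 0.09 q [  8.6  17.7  99.    0.   63.4 -96.6] w 40.3 F [-0.4 -0.1  0. ] t 1.77
off [58.3, -1.4, 1.6] rot [-0.0, -0.2, -0.0]
[[286.94807968 163.94106907]] [[288.37739638 195.37933994]]
```

View pics/t1.png

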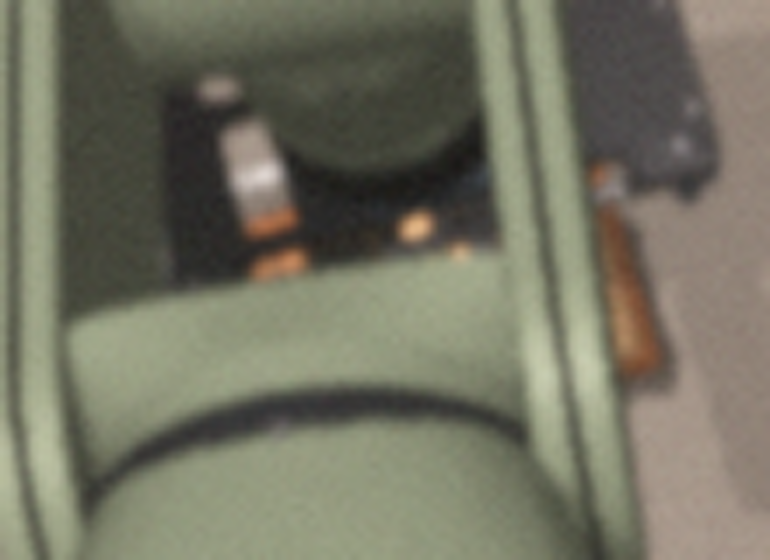

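View pics/s1.png

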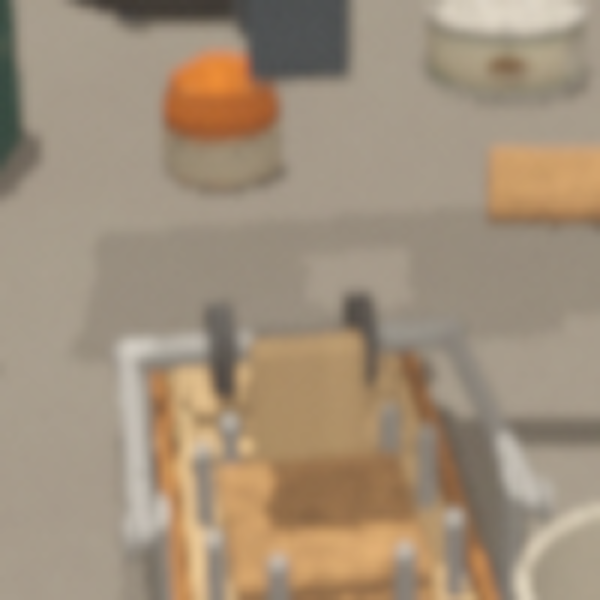

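```bash
python3 - <<'E'
from h import *
p,R,s=cur()
for d in(20,33.5): print(proj('side',p+R[:,1]*d), [proj('side',p+R[:,1]*d+R[:,2]*k)[0].round(1).tolist() for k in(-16,16)])
print('obs finger u 280.8..298.3 bottom v 182.5')
print(proj('side',T(C,[[-51,0,42]])),'obs',240+292/6,170+341/6)
print(proj('side',T(C,[[-51,-31,42]])),proj('side',T(C,[[-51,31,42]])))
E
```

```text
[[289.23589083 199.05650321]] [[296.8, 198.6], [281.6, 199.5]]
[[289.83866125 201.63833148]] [[297.5, 201.1], [282.1, 202.1]]
obs finger u 280.8..298.3 bottom v 182.5
[[288.55532628 226.61815472]] obs 288.6666666666667 226.83333333333334
[[274.62373698 227.62102247]] [[302.32663702 225.62682465]]
```

```bash
python3 - <<'E'
from h import *
f=grab_frame('side'); crop(f,220,60,360,240,4,'s2.png')
print(proj('side',T(C,[[-51,0,120]])))
E
```

```text
[[287.68223874 194.44569084]]
```

View pics/s2.png

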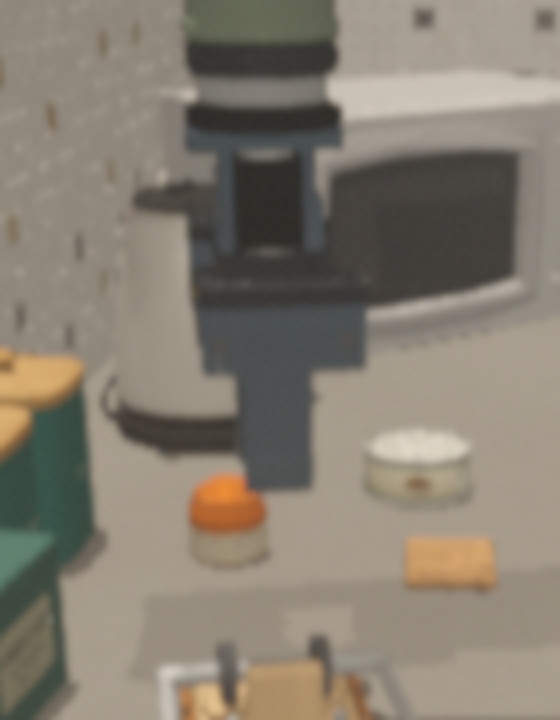

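```bash
python3 - <<'E'
from h import *
p,R,s=cur()
for d in(0,20,33.5,60,89):
  for h in (0,19,35,79,95): print(d,h,proj('side',p+R[:,1]*d-R[:,0]*h)[0].round(1),end=' ')
  print()
f=grab_frame('top'); crop(f,215,90,345,190,6,'t2.png')
E
```

```text
0 0 [288.1 195. ] 0 19 [287.9 186.8] 0 35 [287.7 179.7] 0 79 [287.1 159.7] 0 95 [286.8 152.2] 
20 0 [288.9 198.7] 20 19 [288.7 190.3] 20 35 [288.5 183.1] 20 79 [287.9 162.7] 20 95 [287.7 155. ] 
33.5 0 [289.5 201.2] 33.5 19 [289.3 192.7] 33.5 35 [289.1 185.4] 33.5 79 [288.5 164.8] 33.5 95 [288.3 157. ] 
60 0 [290.7 206.5] 60 19 [290.5 197.8] 60 35 [290.3 190.3] 60 79 [289.7 169.1] 60 95 [289.5 161.1] 
89 0 [292.1 212.8] 89 19 [291.9 203.8] 89 35 [291.7 196.1] 89 79 [291.2 174.1] 89 95 [291.  165.8]
```

View pics/t2.png

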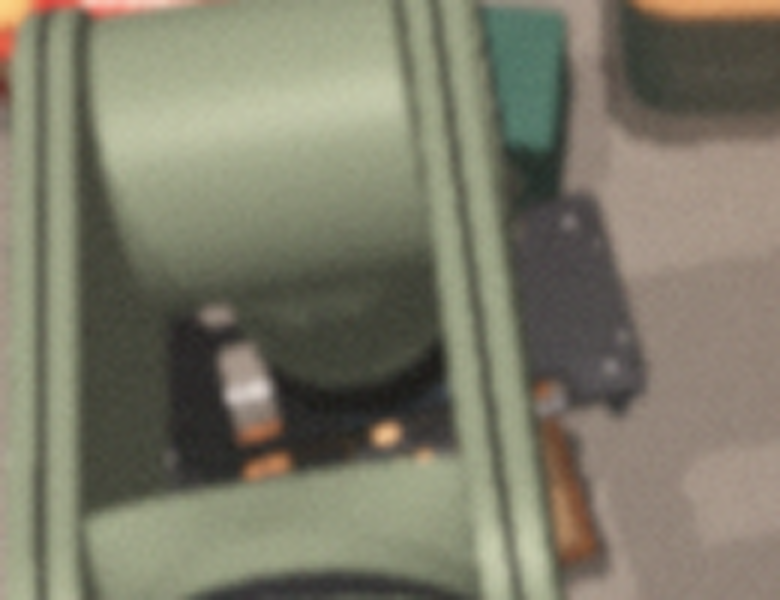

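```bash
python3 - <<'E'
from h import *
p=np.array([186.8,543.8,174.4])
for h in (0,19,35,79): print(h,proj('side',p+[0,0,h]),proj('top',p+[0,0,h]))
f=cv2.imread('pics/side0.png')[:,:,::-1]; crop(f,500,50,640,400,2,'s0g.png')
f=cv2.imread('pics/top0.png')[:,:,::-1]; crop(f,0,260,140,400,4,'t0g.png')
E
```

```text
0 [[588.21925618 353.40346439]] [[ 91.66413153 307.31594938]]
19 [[594.74357773 336.74165504]] [[ 86.30950484 308.89512062]]
35 [[600.48092643 322.08961661]] [[ 81.60681326 310.28202502]]
79 [[617.52635455 278.55901017]] [[ 67.66861747 314.39263801]]
```

View pics/s0g.png

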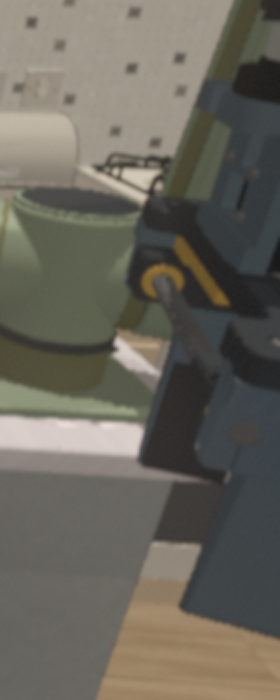

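View pics/t0g.png

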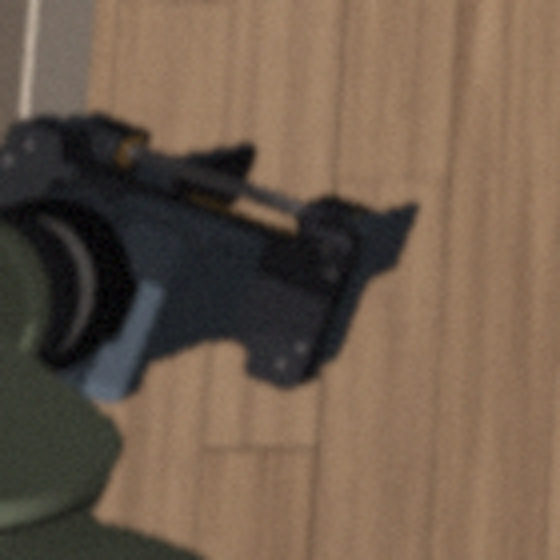

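```bash
python3 - <<'E'
from h import *
p=np.array([186.8,543.8,174.4]); R=toR(71.05)
for d in(-59,-45.5,45.5,59):
  for k in(-16,16): 
    print(d,k,[proj('side',p+R[:,1]*d+R[:,2]*k-R[:,0]*h)[0].round(0).tolist() for h in (0,19,35)],[proj('top',p+R[:,1]*d+R[:,2]*k-R[:,0]*h)[0].round(0).tolist() for h in (0,19,35)])
E
```

```text
-59 -16 [[595.0, 316.0], [601.0, 301.0], [606.0, 288.0]] [[112.0, 322.0], [108.0, 324.0], [103.0, 326.0]]
-59 16 [[558.0, 307.0], [563.0, 292.0], [567.0, 279.0]] [[118.0, 309.0], [113.0, 310.0], [109.0, 312.0]]
-45.5 -16 [[598.0, 325.0], [604.0, 310.0], [610.0, 296.0]] [[107.0, 320.0], [102.0, 322.0], [98.0, 324.0]]
-45.5 16 [[560.0, 316.0], [565.0, 300.0], [569.0, 287.0]] [[112.0, 307.0], [107.0, 308.0], [103.0, 310.0]]
45.5 -16 [[626.0, 403.0], [634.0, 385.0], [642.0, 369.0]] [[71.0, 308.0], [65.0, 309.0], [60.0, 311.0]]
45.5 16 [[576.0, 388.0], [583.0, 370.0], [589.0, 355.0]] [[76.0, 294.0], [71.0, 296.0], [66.0, 297.0]]
59 -16 [[631.0, 419.0], [640.0, 400.0], [648.0, 384.0]] [[66.0, 306.0], [60.0, 307.0], [55.0, 309.0]]
59 16 [[579.0, 402.0], [586.0, 384.0], [593.0, 368.0]] [[71.0, 293.0], [65.0, 294.0], [60.0, 295.0]]
```

```bash
python3 -m handwheel '{"gripper":[0.56,0.56,0.56,0.56],"offset":[[20,0,1],[40,-1,1.5],[60,-1.4,1.6],[64,-1.4,1.6]],"rot":[[0,0,0],[0,0,0],[0,0,0],[0,0,0]]}'
python3 - <<'E'
from h import *
me()
f=grab_frame('side'); crop(f,240,150,360,270,5,'s3.png')
print(proj('side',cur()[0]))
E
```

```text
time_s: 2.3
ee_pos: [533.1, 92.3, 54.4]
ee_rot: [171.4, 89.8, -173.8]
force: [-0.2, 0.4, 0.0]
gripper_width: 39.9
tcp [533.1  92.3  54.4] yaw 104.86 tilt 0.25 q [  8.6  21.5 103.8   0.   55.  -96.3] w 39.9 F [-0.2  0.4  0. ] t 2.3
[[288.38473035 221.61733298]]
```

View pics/s3.png

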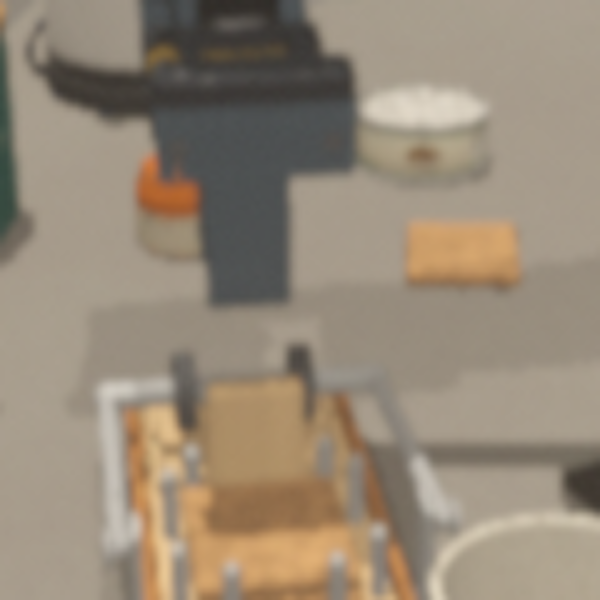

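```bash
python3 -m handwheel '{"gripper":[0.56,0.56,0.56],"offset":[[10,0,0],[20,0,0],[26,0,0]],"rot":[[0,0.3,0],[0,0.3,0],[0,0.3,0]]}'
python3 - <<'E'
from h import *
me()
f=grab_frame('side'); crop(f,240,150,360,270,5,'s4.png')
f=grab_frame('top'); crop(f,215,90,345,190,6,'t4.png')
E
```

```text
time_s: 2.6
ee_pos: [535.4, 92.4, 30.1]
ee_rot: [179.6, 89.7, -165.5]
force: [-0.5, 0.2, 0.4]
gripper_width: 39.8
tcp [535.4  92.4  30.1] yaw 104.93 tilt 0.26 q [  8.6  23.3 105.1  -0.   51.9 -96.3] w 39.8 F [-0.5  0.2  0.4] t 2.6
```

View pics/s4.png

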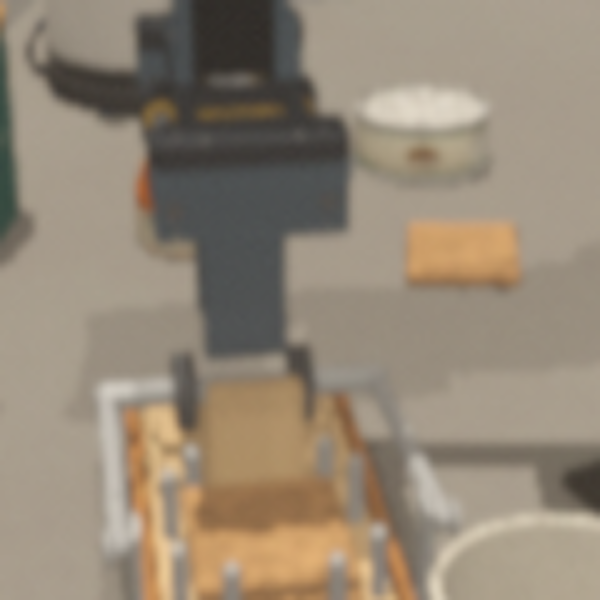

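View pics/t4.png

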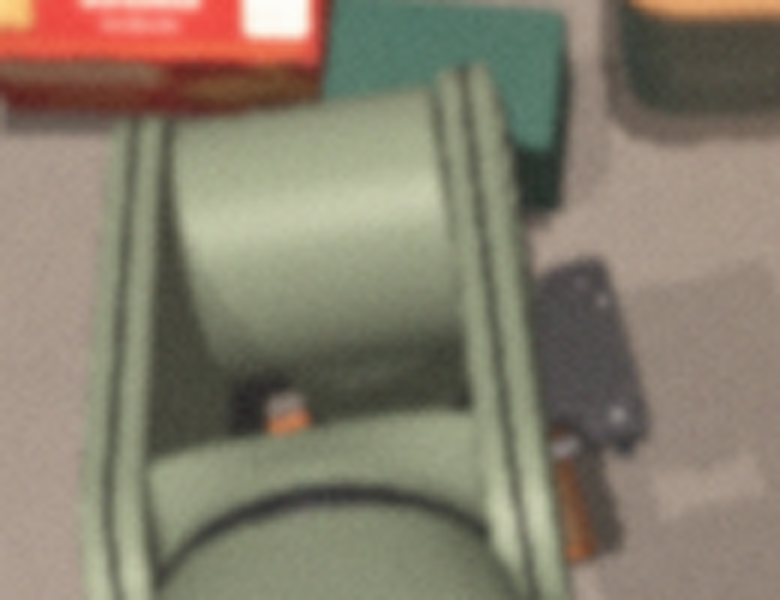

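```bash
python3 -m handwheel '{"gripper":[1,1,1,1,1],"offset":[[0,0,0],[0,0,0],[0,0,0],[0,0,0],[0,0,0]],"rot":[[0,0,0],[0,0,0],[0,0,0],[0,0,0],[0,0,0]]}' 10
python3 - <<'E'
from h import *
me()
f=grab_frame('side'); crop(f,240,150,360,270,5,'s5.png')
E
```

```text
time_s: 3.12
ee_pos: [535.3, 92.3, 30.7]
ee_rot: [179.7, 89.7, -165.3]
force: [-0.1, -0.4, -0.9]
gripper_width: 9.7
tcp [535.3  92.3  30.7] yaw 104.94 tilt 0.26 q [  8.6  23.2 105.1  -0.   51.9 -96.3] w 9.7 F [-0.1 -0.4 -0.9] t 3.12
```

View pics/s5.png

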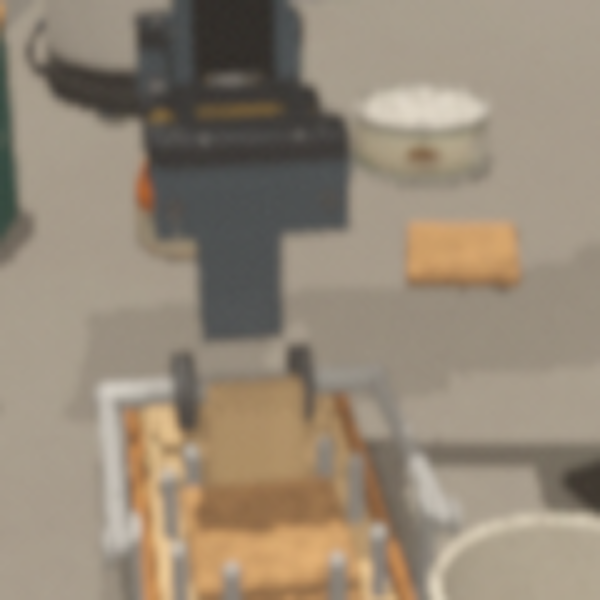

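```bash
python3 -m handwheel '{"gripper":[1,1,1],"offset":[[0,0,0],[0,0,0],[0,0,0]],"rot":[[0,0,0],[0,0,0],[0,0,0]]}' 10
```

```text
time_s: 3.42
ee_pos: [535.1, 92.3, 30.4]
ee_rot: [179.2, 89.7, -165.8]
force: [-0.1, -0.8, -0.6]
gripper_width: 0.6
```

```bash
python3 -m handwheel '{"gripper":[1,1,1],"offset":[[4,0,-1],[8,0,-2],[11,0,-2]],"rot":[[0,0,0],[0,0,0],[0,0,0]]}'; python3 -m handwheel '{"gripper":[1,1],"offset":[[1.5,0,0],[3,0,0]],"rot":[[0,0,0],[0,0,0]]}'; python3 -m handwheel '{"gripper":[1,1],"offset":[[1,0,0],[2,0,0]],"rot":[[0,0,0],[0,0,0]]}'
```

```text
time_s: 3.67
ee_pos: [532.5, 91.6, 18.7]
ee_rot: [178.4, 89.6, -166.7]
force: [0.1, 0.1, 0.1]
gripper_width: 0.4
time_s: 3.83
ee_pos: [532.9, 91.7, 15.9]
ee_rot: [178.5, 89.7, -166.5]
force: [-0.3, -0.3, 0.7]
gripper_width: 0.8
time_s: 4.0
ee_pos: [533.1, 91.8, 14.2]
ee_rot: [179.1, 89.7, -166.0]
force: [0.1, 0.3, -0.1]
gripper_width: 0.6
```

```bash
for i in 1; do python3 -m handwheel '{"gripper":[1,1],"offset":[[1,0,0],[2,0,0]],"rot":[[0,0,0],[0,0,0]]}'; python3 -m handwheel '{"gripper":[1,1],"offset":[[1,0,0],[2,0,0]],"rot":[[0,0,0],[0,0,0]]}'; done
python3 - <<'E'
from h import *
me()
f=grab_frame('side'); crop(f,240,150,360,270,5,'s6.png')
E
```

```text
time_s: 4.17
ee_pos: [533.2, 91.7, 12.3]
ee_rot: [179.4, 89.7, -165.7]
force: [0.4, -0.0, -0.2]
gripper_width: 0.4
time_s: 4.33
ee_pos: [533.1, 91.8, 10.3]
ee_rot: [179.2, 89.7, -165.9]
force: [0.3, 0.4, 1.2]
gripper_width: 0.4
tcp [533.1  91.8  10.3] yaw 104.95 tilt 0.29 q [  8.6  24.5 106.7  -0.   49.1 -96.4] w 0.4 F [0.3 0.4 1.2] t 4.33
```

View pics/s6.png

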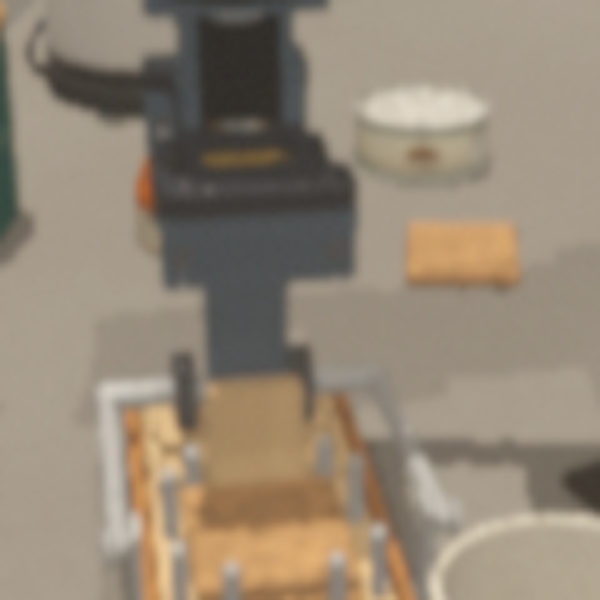

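```bash
python3 -m handwheel '{"gripper":[1,1],"offset":[[1,0,0],[2,0,0]],"rot":[[0,0,0],[0,0,0]]}'; python3 -m handwheel '{"gripper":[1,1],"offset":[[1,0,0],[2,0,0]],"rot":[[0,0,0],[0,0,0]]}'
```

```text
time_s: 4.55
ee_pos: [533.1, 91.8, 8.4]
ee_rot: [179.1, 89.7, -165.9]
force: [-0.3, -1.0, 4.0]
gripper_width: 0.6
time_s: 4.72
ee_pos: [533.2, 91.8, 8.1]
ee_rot: [179.1, 89.7, -165.9]
force: [-5.5, -1.0, 19.3]
gripper_width: 0.4
```

```bash
sed -i "s/return np.array(s\['ee_pos'\]),/return np.array(s['ee_pos'])+[0,0,39],/" h.py
python3 -m handwheel '{"gripper":[0.56,0.56,0.56,0.56,0.56],"offset":[[-6,0,0],[-12,0,0],[-15,0,0],[-15,0,0],[-15,0,0]],"rot":[[0,0,0],[0,0,0],[0,0,0],[0,0,0],[0,0,0]]}' 20
python3 -c "
from h import *
me(); rel(T(C,[[-51,0,26]])[0],104.9)"
```

```text
time_s: 5.13
ee_pos: [533.1, 91.7, 21.4]
ee_rot: [179.4, 89.7, -165.6]
force: [0.3, 0.2, 0.2]
gripper_width: 30.6
tcp [533.1  91.7  60.4] yaw 104.95 tilt 0.29 q [  8.6  23.7 106.   -0.   50.6 -96.4] w 30.6 F [0.3 0.2 0.2] t 5.13
off [34.4, -0.3, 0.6] rot [0.0, -0.3, -0.0]
```

```bash
python3 -m handwheel '{"gripper":[0.56,0.56,0.56,0.56],"offset":[[0,0,1.5],[6,0,1.5],[13,0,1.5],[20,0,1.5]],"rot":[[0,-0.3,0],[0,-0.3,0],[0,-0.3,0],[0,-0.3,0]]}' 20
python3 -m handwheel '{"gripper":[0.56,0.56,0.56],"offset":[[5,0,0],[10,0,0],[14,0,0]],"rot":[[0,0,0],[0,0,0],[0,0,0]]}' 20
```

```text
time_s: 5.47
ee_pos: [534.1, 92.1, 0.3]
ee_rot: [167.0, 90.0, -178.1]
force: [-0.8, 0.5, -1.0]
gripper_width: 40.2
time_s: 5.72
ee_pos: [534.1, 92.0, -13.6]
ee_rot: [169.1, 89.9, -175.9]
force: [-0.5, -0.3, -0.1]
gripper_width: 40.1
```

```bash
python3 -m handwheel '{"gripper":[1,1,1,1,1],"offset":[[0,0,0],[0,0,0],[0,0,0],[0,0,0],[0,0,0]],"rot":[[0,0,0],[0,0,0],[0,0,0],[0,0,0],[0,0,0]]}' 12
python3 -c "
from h import *
me()"
```

```text
time_s: 6.13
ee_pos: [534.6, 92.7, -12.3]
ee_rot: [49.7, 89.9, 64.6]
force: [0.3, 1.1, 0.8]
gripper_width: 11.8
tcp [534.6  92.7  26.7] yaw 104.92 tilt 0.08 q [ 8.60e+00  2.61e+01  1.08e+02  1.00e-01  4.58e+01 -9.64e+01] w 11.8 F [0.3 1.1 0.8] t 6.13
```

```bash
python3 -c "
import numpy as np
th=np.r_[-0.12,-0.05,0.05,.15,.25,.35,.45,.55,.65,.75,.85,.95,1.05,1.15,1.25,1.35,1.45,1.55,1.65,1.75,1.85,1.93,1.99,2.03,2.05,2.06]
x=-152*np.cos(th);z=152*np.sin(th)
for i in range(0,25,5): print([[round(float(-(z[j]-z[i])),1),round(float(x[j]-x[i]),1),0] for j in range(i+1,i+6)])
"
```

```text
[[-10.6, -0.9, 0], [-25.8, -0.9, 0], [-40.9, 0.6, 0], [-55.8, 3.6, 0], [-70.3, 8.1, 0]]
[[-14.0, 5.9, 0], [-27.3, 13.2, 0], [-39.9, 21.8, 0], [-51.5, 31.6, 0], [-62.1, 42.5, 0]]
[[-9.4, 11.9, 0], [-17.7, 24.7, 0], [-24.5, 38.2, 0], [-30.1, 52.4, 0], [-34.1, 67.0, 0]]
[[-2.6, 15.0, 0], [-3.7, 30.1, 0], [-3.2, 45.3, 0], [-1.3, 60.4, 0], [2.2, 75.2, 0]]
[[3.8, 11.5, 0], [7.3, 20.0, 0], [9.9, 25.5, 0], [11.2, 28.2, 0], [11.9, 29.5, 0]]
```

```bash
python3 -m handwheel '{"gripper":[1,1,1,1,1],"offset":[[-10.6,-0.9,0],[-25.8,-0.9,0],[-40.9,0.6,0],[-55.8,3.6,0],[-70.3,8.1,0]],"rot":[[0,0,0],[0,0,0],[0,0,0],[0,0,0],[0,0,0]]}' 20
python3 -c "
from h import *
me()"
```

```text
time_s: 6.55
ee_pos: [532.5, 100.0, 58.8]
ee_rot: [-13.9, 90.0, 1.1]
force: [2.2, 2.7, -3.9]
gripper_width: 11.1
tcp [532.5 100.   97.8] yaw 104.98 tilt 0.04 q [  9.4  21.1 103.6  -0.   55.2 -95.6] w 11.1 F [ 2.2  2.7 -3.9] t 6.55
```

```bash
python3 -m handwheel '{"gripper":[1,1,1,1,1],"offset":[[-14,5.9,0],[-27.3,13.2,0],[-39.9,21.8,0],[-51.5,31.6,0],[-62.1,42.5,0]],"rot":[[0,0,0],[0,0,0],[0,0,0],[0,0,0],[0,0,0]]}'
python3 -m handwheel '{"gripper":[1,1,1,1,1],"offset":[[-9.4,11.9,0],[-17.7,24.7,0],[-24.5,38.2,0],[-30.1,52.4,0],[-34.1,67,0]],"rot":[[0,0,0],[0,0,0],[0,0,0],[0,0,0],[0,0,0]]}'
python3 - <<'E'
from h import *
me(); f=grab_frame('side'); crop(f,210,80,370,300,3,'s7.png')
E
```

```text
time_s: 6.97
ee_pos: [521.8, 138.0, 122.0]
ee_rot: [-85.6, 89.6, -70.5]
force: [1.0, -7.6, 4.0]
gripper_width: 11.1
time_s: 7.38
ee_pos: [503.5, 203.8, 156.8]
ee_rot: [-91.3, 89.8, -76.3]
force: [-2.2, -3.0, 3.2]
gripper_width: 11.5
tcp [503.5 203.8 195.8] yaw 104.99 tilt 0.22 q [ 21.   16.2  95.4  -0.2  68.5 -83.9] w 11.5 F [-2.2 -3.   3.2] t 7.38
```

View pics/s7.png

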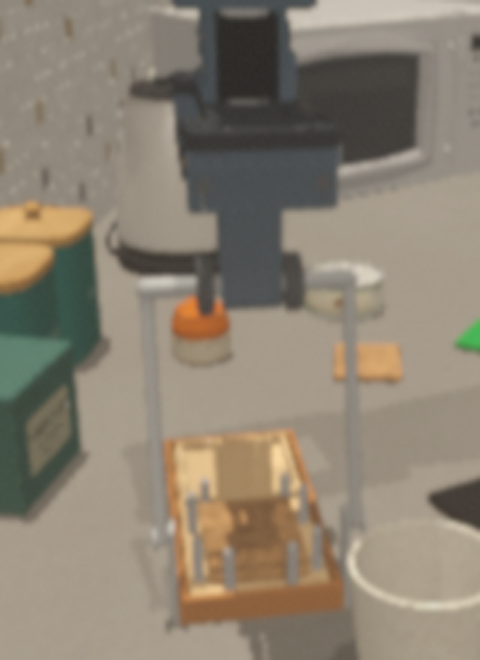

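The bail is following, gripped between its rollers (rollers at crop (205,283) and (292,278)). I'll carry on to the stop.

```bash
python3 -m handwheel '{"gripper":[1,1,1,1,1],"offset":[[-2.6,15,0],[-3.7,30.1,0],[-3.2,45.3,0],[-1.3,60.4,0],[2.2,75.2,0]],"rot":[[0,0,0],[0,0,0],[0,0,0],[0,0,0],[0,0,0]]}'
python3 -m handwheel '{"gripper":[1,1,1,1,1],"offset":[[3.8,11.5,0],[7.3,20,0],[9.9,25.5,0],[11.2,28.2,0],[11.9,29.5,0]],"rot":[[0,0,0],[0,0,0],[0,0,0],[0,0,0],[0,0,0]]}'
python3 - <<'E'
from h import *
me(); f=grab_frame('side'); crop(f,210,80,370,300,3,'s8.png')
E
```

```text
time_s: 7.85
ee_pos: [483.0, 277.9, 152.9]
ee_rot: [-151.5, 89.9, -136.5]
force: [-2.8, -1.3, -0.4]
gripper_width: 11.4
time_s: 8.27
ee_pos: [474.9, 307.1, 139.7]
ee_rot: [174.6, 89.8, -170.4]
force: [-6.0, -0.5, 3.8]
gripper_width: 11.4
tcp [474.9 307.1 178.7] yaw 104.99 tilt 0.23 q [ 31.7  19.   93.9   0.1  67.4 -73.4] w 11.4 F [-6.  -0.5  3.8] t 8.27
```

View pics/s8.png

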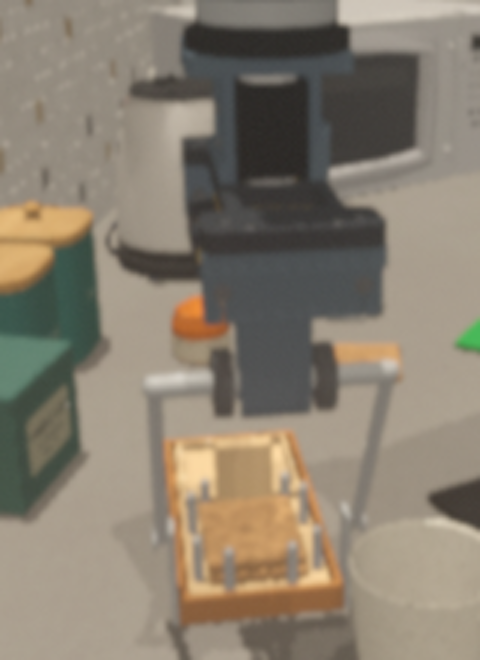

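```bash
python3 -m handwheel '{"gripper":[0.56,0.56,0.56,0.56,0.56],"offset":[[0,0,0],[0,0,0],[0,0,0],[0,0,0],[0,0,0]],"rot":[[0,0,0],[0,0,0],[0,0,0],[0,0,0],[0,0,0]]}'
python3 -m handwheel '{"gripper":[0.56,0.56,0.56,0.56,0.56],"offset":[[-10,0,0],[-25,0,0],[-40,0,0],[-55,-10,0],[-70,-30,0]],"rot":[[0,0,0],[0,0,0],[0,0,0],[0,0,0],[0,0,0]]}'
python3 - <<'E'
from h import *
me(); f=grab_frame('side'); crop(f,210,80,370,300,3,'s9.png')
f=grab_frame('top'); crop(f,180,90,340,210,5,'t9.png')
rel(T(C,[[0,0,240]])[0],105.0)
E
```

```text
time_s: 8.73
ee_pos: [477.6, 306.7, 139.9]
ee_rot: [-5.3, 89.9, 9.6]
force: [-0.4, 0.8, -0.1]
gripper_width: 39.5
time_s: 9.15
ee_pos: [485.0, 279.0, 211.3]
ee_rot: [40.5, 89.9, 55.6]
force: [0.2, -0.5, 0.4]
gripper_width: 40.2
tcp [485.  279.  250.3] yaw 105.07 tilt 0.1 q [ 28.7  15.7  88.1   0.   76.2 -76.4] w 40.2 F [ 0.2 -0.5  0.4] t 9.15
off [12.3, -140.1, -2.8] rot [-0.2, 0.4, -0.0]
```

View pics/s9.png

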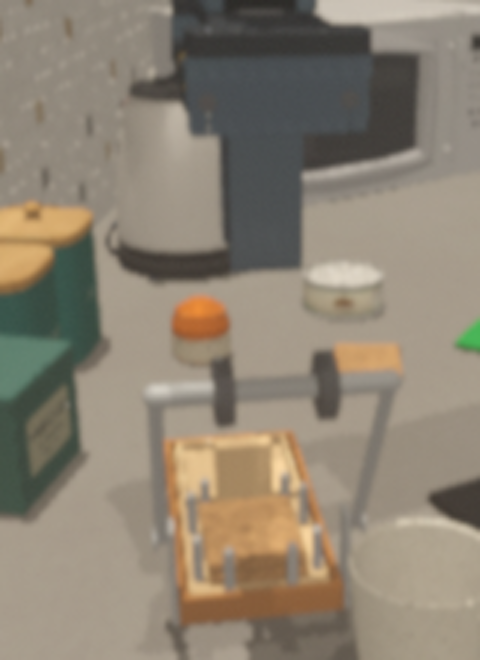

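View pics/t9.png

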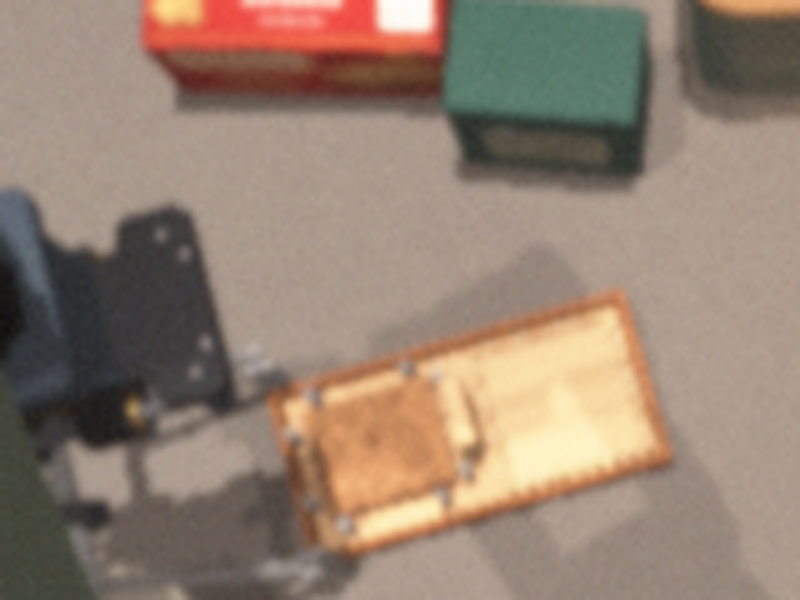

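```bash
python3 - <<'E'
from h import *
from ov import *
t=lambda x,y:(180+x/5-.5,90+y/5-.5)
a=[('top',[-107,-52,20],t(628,291)),('top',[-107,52,20],t(673,460)),('top',[107,-52,20],t(268,392)),('top',[107,52,20],t(322,555))]
p,r=fit(a,[520,140,1.8]);print(p[:2],np.degrees(p[2]),r.round(1).tolist())
E
```

```text
[522.60972571 140.27896105] 105.08373542811162 [[-0.0, -0.4], [0.7, -0.0], [0.3, -0.5], [-1.5, 1.5]]
```

```bash
python3 -m handwheel '{"gripper":[0.56,0.56,0.56,0.56,0.56],"offset":[[0,-30,0],[0,-60,-1],[0,-90,-2],[0,-120,-2.8],[0,-139,-2.8]],"rot":[[0,0,0],[0,0,0],[0,0,0],[0,0,0],[0,0,0]]}' 
python3 - <<'E'
from h import *
me(); f=grab_frame('side'); crop(f,210,80,370,300,3,'s10.png')
rel(T(C,[[0,0,90]])[0],105.0)
E
```

```text
time_s: 9.67
ee_pos: [518.1, 140.8, 209.6]
ee_rot: [-120.9, 90.0, -106.0]
force: [0.2, -0.1, -0.7]
gripper_width: 40.3
tcp [518.1 140.8 248.6] yaw 104.87 tilt 0.04 q [ 14.   13.7  91.   -0.   75.3 -90.9] w 40.3 F [ 0.2 -0.1 -0.7] t 9.67
off [158.6, 2.5, 2.0] rot [-0.2, -0.0, 0.2]
```

View pics/s10.png

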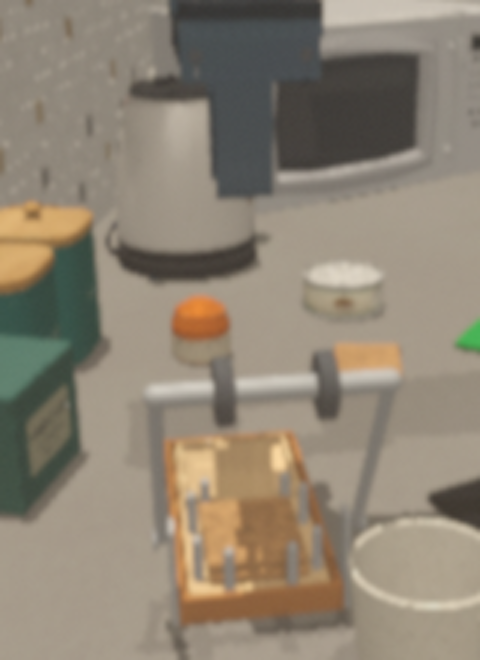

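```bash
python3 -m handwheel '{"gripper":[0.56,0.56,0.56,0.56,0.56],"offset":[[30,0.5,0.5],[65,1,1],[100,1.5,2],[135,2,2.5],[155,2,2.5]],"rot":[[0,0,0],[0,0,0],[0,0,0],[0,0,0],[0,0,0]]}' 
python3 - <<'E'
from h import *
me(); f=grab_frame('side'); crop(f,210,140,340,300,4,'s11.png')
rel(T([520.8,140.6,C[2]],[[0,0,40]])[0],105.0)
p,R,s=cur();print([proj('side',p+R[:,1]*d+R[:,2]*k)[0].round(1).tolist() for d in (20,33.5) for k in (-16,16)])
E
```

```text
time_s: 10.13
ee_pos: [517.4, 145.6, 51.1]
ee_rot: [172.9, 89.7, -172.2]
force: [-0.2, 1.1, 0.4]
gripper_width: 40.0
tcp [517.4 145.6  90.1] yaw 104.93 tilt 0.31 q [ 14.5  21.4 104.4   0.   54.4 -90.5] w 40.0 F [-0.2  1.1  0.4] t 10.13
off [47.4, -5.7, 4.7] rot [-0.1, -0.6, -0.0]
[[301.4, 223.4], [285.4, 224.7], [302.2, 226.5], [286.0, 227.8]]
```

View pics/s11.png

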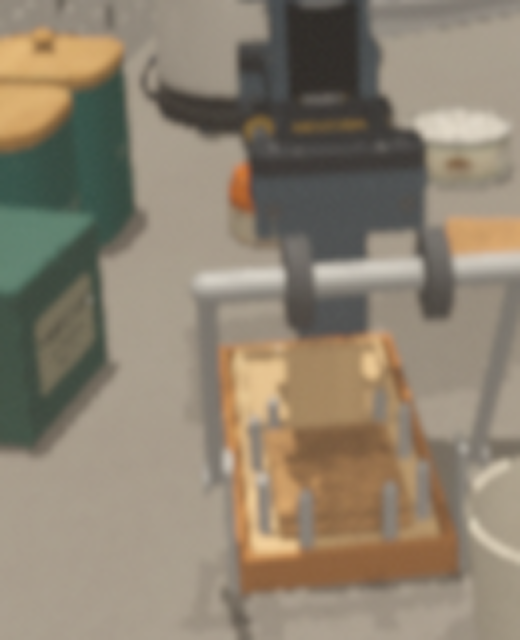

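```bash
python3 -m handwheel '{"gripper":[0.56,0.56],"offset":[[0,0,0],[0,0,0]],"rot":[[0,0,0],[0,0,0]]}' 
python3 - <<'E'
from h import *
me()
rel(T([520.8,140.6,C[2]],[[0,0,40]])[0],105.0)
E
```

```text
time_s: 10.35
ee_pos: [520.7, 146.1, 55.6]
ee_rot: [10.7, 89.9, 25.7]
force: [0.9, 0.2, 0.8]
gripper_width: 40.1
tcp [520.7 146.1  94.6] yaw 104.95 tilt 0.09 q [ 14.4  21.2 104.    0.   54.7 -90.5] w 40.1 F [0.9 0.2 0.8] t 10.35
off [54.6, -5.4, -1.4] rot [-0.0, 0.1, -0.0]
```

```bash
python3 -m handwheel '{"gripper":[0.56,0.56,0.56,0.56,0.56],"offset":[[5,-5.4,-0.7],[17,-5.4,-1.4],[30,-5.4,-1.4],[42,-5.4,-1.4],[51,-5.4,-1.4]],"rot":[[0,0,0],[0,0,0],[0,0,0],[0,0,0],[0,0,0]]}' 
python3 -m handwheel '{"gripper":[0.8,1,1,1,1],"offset":[[0,0,0],[0,0,0],[0,0,0],[0,0,0],[0,0,0]],"rot":[[0,0,0],[0,0,0],[0,0,0],[0,0,0],[0,0,0]]}' 10
python3 - <<'E'
from h import *
me(); f=grab_frame('side'); crop(f,210,140,340,300,4,'s12.png')
E
```

```text
time_s: 10.77
ee_pos: [521.0, 139.8, 4.4]
ee_rot: [-0.4, 89.8, 14.5]
force: [-0.4, 0.3, 0.4]
gripper_width: 40.1
time_s: 11.18
ee_pos: [520.7, 140.2, 4.7]
ee_rot: [9.0, 89.9, 24.0]
force: [-0.7, 1.1, 2.4]
gripper_width: 11.8
tcp [520.7 140.2  43.7] yaw 104.95 tilt 0.12 q [ 13.8  24.6 107.6   0.   47.7 -91.1] w 11.8 F [-0.7  1.1  2.4] t 11.18
```

View pics/s12.png

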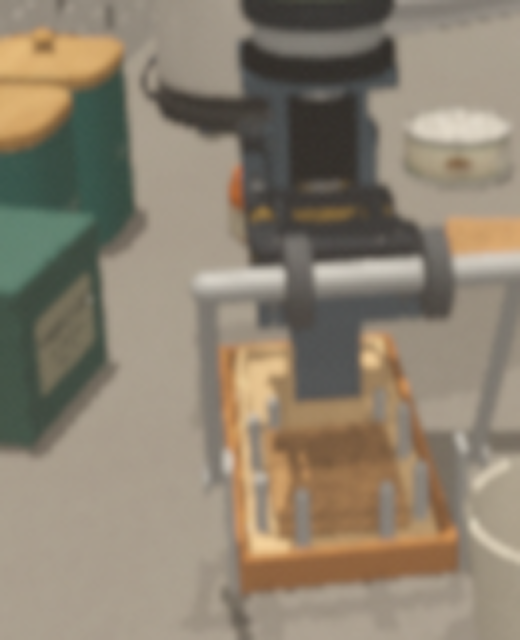

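```bash
python3 -m handwheel '{"gripper":[1,1,1,1,1],"offset":[[0,0,0],[-1,0,0],[-4,0,0],[-8,0,0],[-13,0,0]],"rot":[[0,0,0],[0,0,0],[0,0,0],[0,0,0],[0,0,0]]}' 40
python3 -m handwheel '{"gripper":[1,1,1,1,1],"offset":[[-8,0,0],[-18,0,0],[-28,0,0],[-38,0,0],[-46,0,0]],"rot":[[0,0,0],[0,0,0],[0,0,0],[0,0,0],[0,0,0]]}'
python3 -m handwheel '{"gripper":[1,1,1,1,1],"offset":[[-10,-3,0],[-22,-9,0],[-34,-16,0],[-45,-24,0],[-52,-30,0]],"rot":[[0,0,0],[0,0,0],[0,0,0],[0,0,0],[0,0,0]]}'
python3 - <<'E'
from h import *
me(); f=grab_frame('side'); crop(f,210,110,340,270,4,'s13.png')
E
```

```text
time_s: 11.65
ee_pos: [519.1, 139.6, 16.4]
ee_rot: [-179.3, 89.9, -164.3]
force: [-1.1, -0.4, -3.5]
gripper_width: 12.0
time_s: 12.07
ee_pos: [520.3, 139.9, 64.4]
ee_rot: [1.3, 89.9, 16.3]
force: [-0.2, 0.1, -3.4]
gripper_width: 11.7
time_s: 12.48
ee_pos: [528.4, 110.3, 116.5]
ee_rot: [-11.6, 89.9, 3.4]
force: [0.0, 0.0, -3.6]
gripper_width: 11.5
tcp [528.4 110.3 155.5] yaw 104.94 tilt 0.11 q [ 10.6  17.6  99.5  -0.   62.8 -94.4] w 11.5 F [ 0.   0.  -3.6] t 12.48
```

View pics/s13.png

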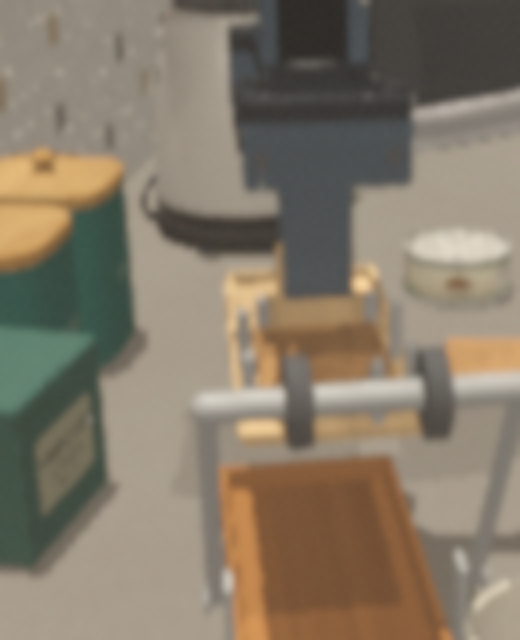

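```bash
python3 -m handwheel '{"gripper":[1,1,1,1,1],"offset":[[0,-8,0],[0,-16,0],[0,-24,0],[0,-32,0],[0,-40,0]],"rot":[[4,0,0],[10,0,0],[17,0,0],[24,0,0],[31,0,0]]}'
python3 -m handwheel '{"gripper":[1,1,1,1,1],"offset":[[0,0,0],[0,0,0],[0,0,0],[0,0,0],[0,0,0]],"rot":[[7,0,0],[14,0,0],[21,0,0],[28,0,0],[35,0,0]]}'
python3 -m handwheel '{"gripper":[1,1,1,1,1],"offset":[[0,0,0],[0,0,0],[0,0,0],[0,0,0],[0,0,0]],"rot":[[7,0,0],[14,0,0],[21,0,0],[28,0,0],[35,0,0]]}'
python3 -m handwheel '{"gripper":[1,1,1,1,1],"offset":[[0,0,0],[0,0,0],[0,0,0],[0,0,0],[0,0,0]],"rot":[[7,0,0],[14,0,0],[21,0,0],[28,0,0],[35,0,0]]}'
python3 -m handwheel '{"gripper":[1,1,1,1,1],"offset":[[0,0,0],[0,0,0],[0,0,0],[0,0,0],[0,0,0]],"rot":[[7,0,0],[14,0,0],[21,0,0],[28,0,0],[35,0,0]]}'
python3 -c "
from h import *
me(); rel(cur()[0],-74.95)"
```

```text
time_s: 12.95
ee_pos: [537.6, 71.9, 114.4]
ee_rot: [-170.0, 89.9, 173.6]
force: [0.1, 0.1, -3.9]
gripper_width: 12.2
time_s: 13.37
ee_pos: [537.4, 72.2, 114.3]
ee_rot: [-134.9, 89.9, 173.7]
force: [0.1, 0.1, -4.0]
gripper_width: 11.7
time_s: 13.78
ee_pos: [537.4, 72.3, 114.3]
ee_rot: [-98.7, 89.9, 174.9]
force: [0.6, -0.3, -3.7]
gripper_width: 11.9
time_s: 14.2
ee_pos: [537.4, 72.3, 114.4]
ee_rot: [-70.6, 89.9, 168.0]
force: [-1.0, -0.4, -3.8]
gripper_width: 11.7
time_s: 14.62
ee_pos: [537.5, 72.3, 114.4]
ee_rot: [-36.6, 89.9, 167.0]
force: [0.1, 0.4, -2.8]
gripper_width: 11.9
tcp [537.5  72.3 153.4] yaw -66.41 tilt 0.07 q [ 6.4 18.1 99.2  0.  62.8 72.8] w 11.9 F [ 0.1  0.4 -2.8] t 14.62
off [0.0, 0.0, 0.0] rot [8.5, 0.1, 0.0]
```

```bash
python3 -m handwheel '{"gripper":[1,1,1],"offset":[[0,0,0],[0,0,0],[0,0,0]],"rot":[[5,0,0],[8.5,0,0],[8.5,0,0]]}'
python3 - <<'E'
from h import *
me(); f=grab_frame('side'); cv2.imwrite('pics/s14f.png',f[:,:,::-1]);crop(f,250,130,350,240,7,'s14.png')
f=grab_frame('top'); crop(f,215,110,345,210,6,'t14.png')
E
```

```text
time_s: 14.87
ee_pos: [537.5, 72.3, 114.4]
ee_rot: [-26.4, 89.9, 169.0]
force: [-0.6, 0.0, -3.3]
gripper_width: 11.7
tcp [537.5  72.3 153.4] yaw -74.62 tilt 0.07 q [ 6.4 18.1 99.2  0.  62.8 81. ] w 11.7 F [-0.6  0.  -3.3] t 14.87
```

View pics/s14.png

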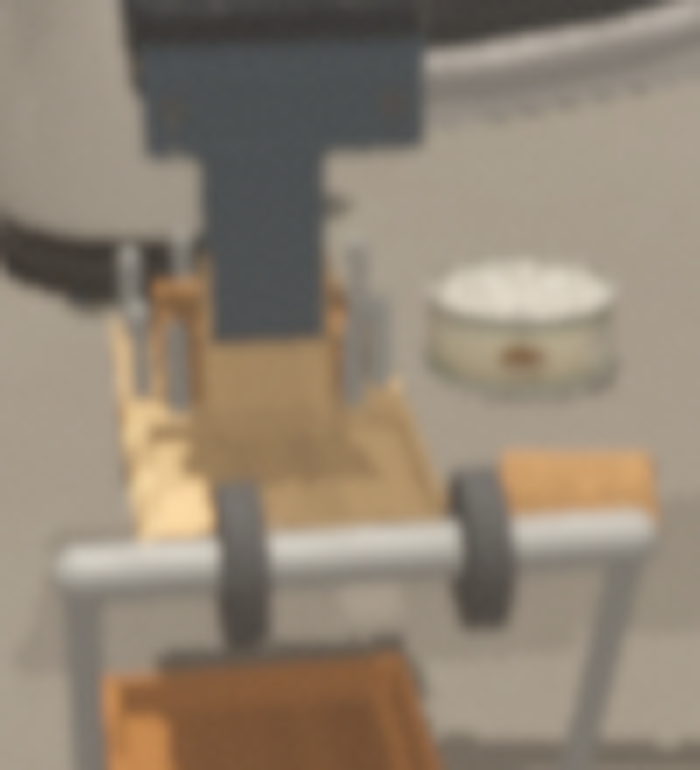

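View pics/t14.png

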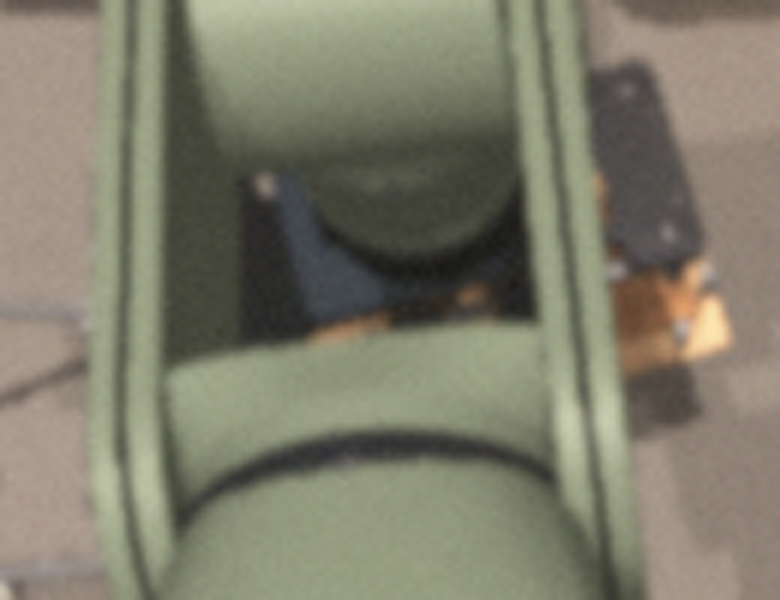

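```bash
python3 -c "
from h import *
rel([522.2,140.8,100],-75.0)"
```

```text
off [53.6, -70.1, -3.5] rot [0.5, 0.0, 0.0]
```

```bash
python3 -m handwheel '{"gripper":[1,1,1,1,1],"offset":[[0,-10,0],[0,-25,-1],[0,-40,-2],[0,-55,-3],[0,-65,-3.5]],"rot":[[0,0,0],[0.2,0,0],[0.5,0,0],[0.5,0,0],[0.5,0,0]]}'
python3 -m handwheel '{"gripper":[1,1,1,1,1],"offset":[[5,-5,0],[17,-5,0],[30,-5,0],[42,-5,0],[49,-5,0]],"rot":[[0,0,0],[0,0,0],[0,0,0],[0,0,0],[0,0,0]]}'
python3 - <<'E'
from h import *
me(); f=grab_frame('side'); cv2.imwrite('pics/s15f.png',f[:,:,::-1]);crop(f,250,180,340,290,7,'s15.png')
f=grab_frame('top'); crop(f,215,110,345,210,6,'t15.png')
rel([522.2,140.8,75],-75)
E
```

```text
time_s: 15.38
ee_pos: [523.4, 137.7, 114.7]
ee_rot: [-82.1, 89.9, 112.9]
force: [0.6, 0.0, -3.9]
gripper_width: 12.2
time_s: 15.8
ee_pos: [521.7, 140.4, 64.1]
ee_rot: [1.8, 89.9, -163.2]
force: [0.4, -0.2, -3.5]
gripper_width: 11.7
tcp [521.7 140.4 103.1] yaw -75.03 tilt 0.14 q [ 13.8  20.7 103.3  -0.   56.1  88.9] w 11.7 F [ 0.4 -0.2 -3.5] t 15.8
off [28.3, -0.3, -0.9] rot [-0.0, 0.2, 0.0]
```

View pics/s15.png

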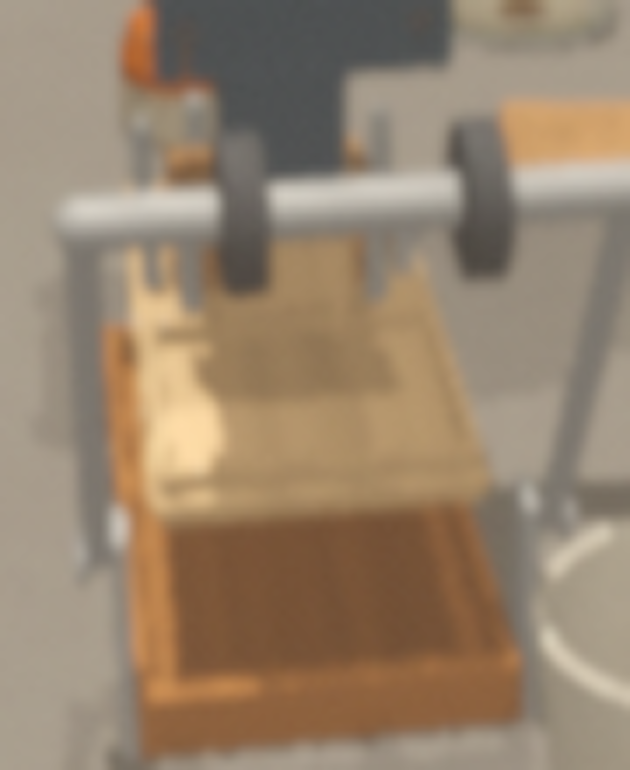

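View pics/t15.png

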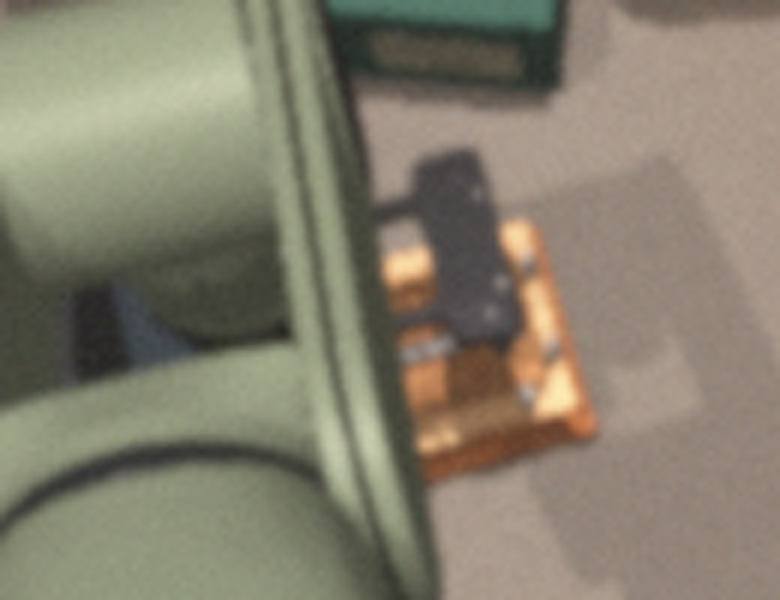

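```bash
python3 - <<'E'
from h import *
t=lambda x,y:(250+x/7-.5,180+y/7-.5)
def f2(obs,yaw,z):
    def r(p): return np.concatenate([(proj('side',T([p[0],p[1],yaw,z],L))-uv).ravel() for L,uv in obs])
    s=least_squares(r,[520,140]); return s.x.round(1),s.fun.reshape(-1,2).round(1).tolist()
y=np.radians(105)
print('tray',f2([([100,-45,0],t(163,525)),([100,45,0],t(486,500))],y,65.4))
print('caddy',f2([([107,-52,20],t(143,693)),([107,52,20],t(522,655)),([107,-52,0],t(143,752)),([107,52,0],t(520,720))],y,0))
from ov import *
im=cv2.imread('pics/s15f.png')
def box(p,x,yy,z0,z1): return [T(p,[[-x,-yy,z],[-x,yy,z],[x,yy,z],[x,-yy,z]]) for z in(z0,z1)]
overlay(im,'side',(250,180,340,290),7,box([520.8,140.5,y,65.4],100,45,0,15)+box([520.8,140.5,y],107,52,0,20)+box([520.8,140.5,y],102,47,20,20),'pics/ov15.png')
E
```

```text
tray (array([520.4, 137.6]), [[-1.2, 0.1], [1.2, -0.4]])
caddy (array([519.8, 138.7]), [[-0.7, -0.2], [0.4, 0.1], [-0.2, 0.2], [0.6, -0.4]])
```

View pics/ov15.png

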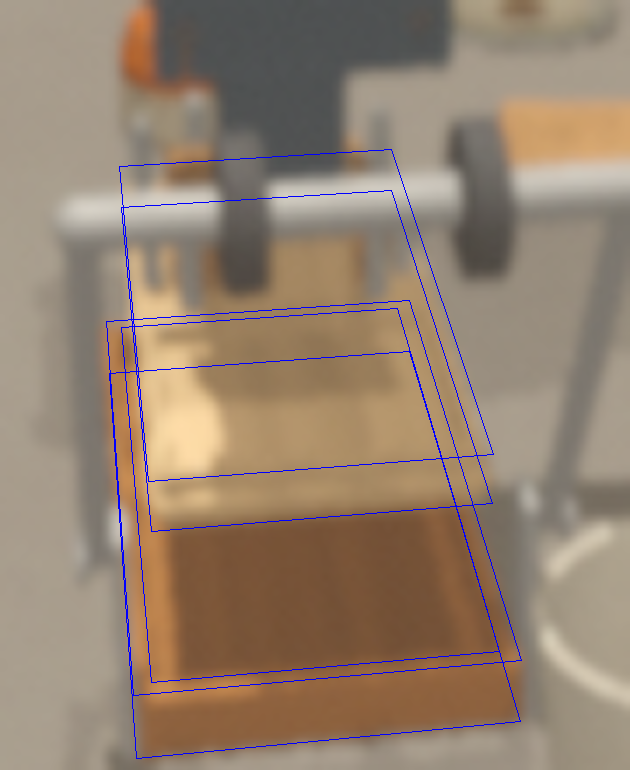

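```bash
python3 -m handwheel '{"gripper":[1,1,1,1,1],"offset":[[8,0,0],[18,-0.4,0],[28,-0.4,0],[35,-0.4,0],[38,-0.4,0]],"rot":[[0,0,0],[0,0.2,0],[0,0.2,0],[0,0.2,0],[0,0.2,0]]}'
python3 - <<'E'
from h import *
me(); f=grab_frame('side'); cv2.imwrite('pics/s16f.png',f[:,:,::-1]);crop(f,250,180,340,290,7,'s16.png')
f=grab_frame('top'); crop(f,215,110,345,210,6,'t16.png')
E
```

```text
time_s: 16.32
ee_pos: [522.0, 140.8, 26.6]
ee_rot: [-178.7, 89.9, 16.2]
force: [-0.5, -0.5, -3.6]
gripper_width: 11.5
tcp [522.  140.8  65.6] yaw -75.05 tilt 0.1 q [ 13.9  23.1 106.    0.   50.8  88.9] w 11.5 F [-0.5 -0.5 -3.6] t 16.32
```

View pics/s16.png

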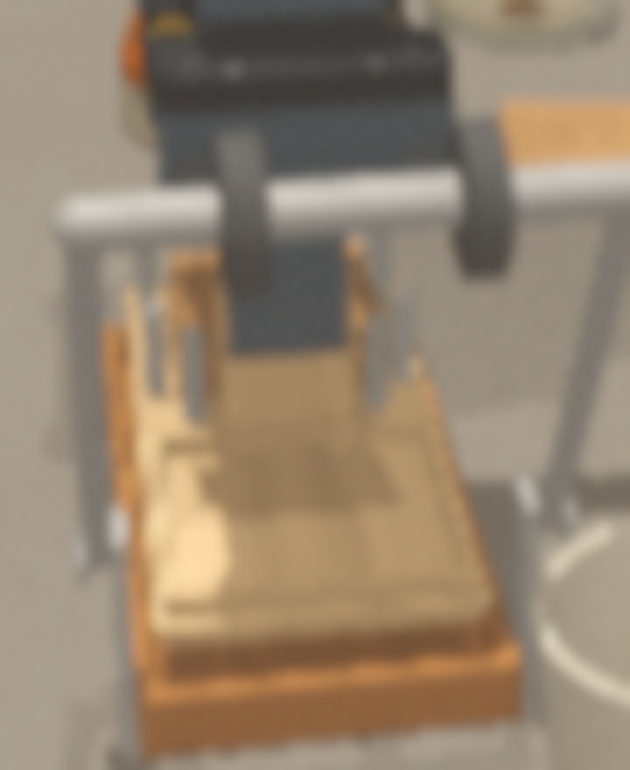

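View pics/t16.png

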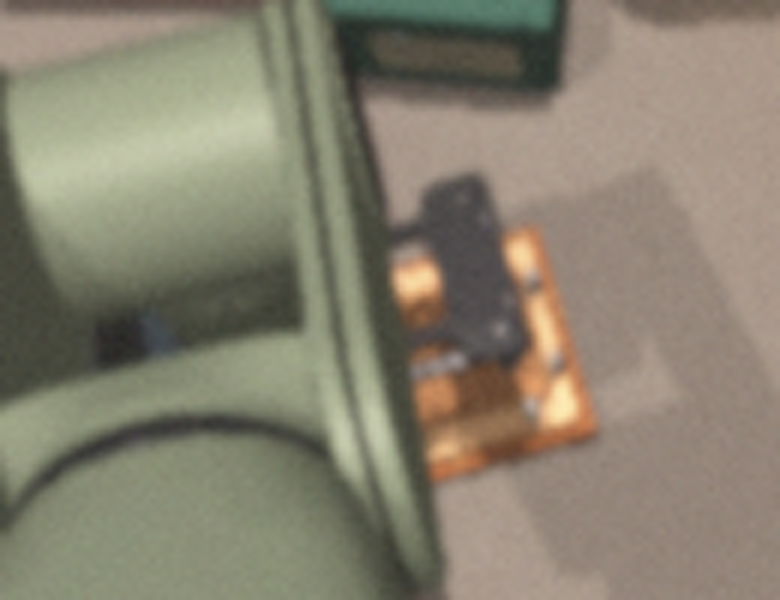

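```bash
python3 -m handwheel '{"gripper":[1,1,1],"offset":[[3,0,0],[6,0,0],[9,0,0]],"rot":[[0,0,0],[0,0,0],[0,0,0]]}'
python3 -m handwheel '{"gripper":[1,1,1],"offset":[[1.5,0,0],[3,0,0],[4.5,0,0]],"rot":[[0,0,0],[0,0,0],[0,0,0]]}'
```

```text
time_s: 16.67
ee_pos: [523.1, 141.2, 18.9]
ee_rot: [-179.3, 89.7, 15.7]
force: [0.2, -0.1, -3.4]
gripper_width: 12.1
time_s: 16.92
ee_pos: [522.8, 141.1, 14.2]
ee_rot: [-179.0, 89.8, 15.9]
force: [-0.1, -0.6, -3.3]
gripper_width: 11.2
```

```bash
python3 -m handwheel '{"gripper":[1,1,1],"offset":[[1.5,0,0],[3,0,0],[4.5,0,0]],"rot":[[0,0,0],[0,0,0],[0,0,0]]}'
python3 -m handwheel '{"gripper":[1,1,1],"offset":[[1.5,0,0],[3,0,0],[4,0,0]],"rot":[[0,0,0],[0,0,0],[0,0,0]]}'
```

```text
time_s: 17.17
ee_pos: [522.8, 141.1, 9.7]
ee_rot: [-178.9, 89.8, 16.0]
force: [-0.3, 0.4, -3.7]
gripper_width: 11.7
time_s: 17.42
ee_pos: [522.7, 141.0, 5.6]
ee_rot: [-179.0, 89.8, 15.9]
force: [0.4, 0.3, -3.3]
gripper_width: 11.8
```

```bash
python3 -m handwheel '{"gripper":[1,1,1],"offset":[[1,0,0],[2,0,0],[2,0,0]],"rot":[[0,0,0],[0,0,0],[0,0,0]]}'
python3 - <<'E'
from h import *
me(); f=grab_frame('side'); cv2.imwrite('pics/s17f.png',f[:,:,::-1]);crop(f,250,180,340,290,7,'s17.png')
E
```

```text
time_s: 17.67
ee_pos: [522.9, 141.1, 4.8]
ee_rot: [-179.4, 89.8, 15.6]
force: [-1.9, -0.5, 3.7]
gripper_width: 11.9
tcp [522.9 141.1  43.8] yaw -75.05 tilt 0.22 q [ 13.9  24.7 107.4   0.   47.7  88.9] w 11.9 F [-1.9 -0.5  3.7] t 17.67
```

View pics/s17.png

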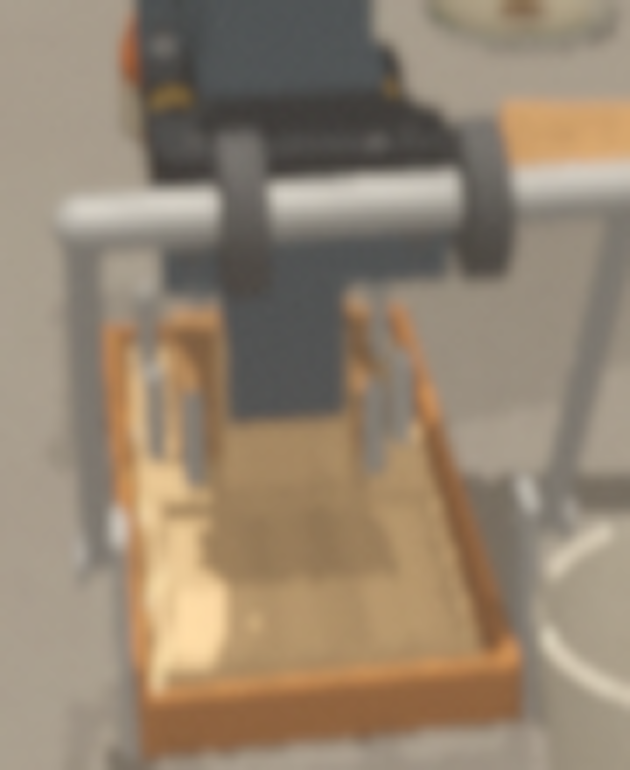

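```bash
python3 -m handwheel '{"gripper":[0.56,0.56,0.56,0.56,0.56],"offset":[[0,0,0],[0,0,0],[0,0,0],[0,0,0],[0,0,0]],"rot":[[0,0,0],[0,0,0],[0,0,0],[0,0,0],[0,0,0]]}' 20
python3 -m handwheel '{"gripper":[0.56,0.56,0.56,0.56,0.56],"offset":[[-10,0,0],[-25,0,0],[-50,0,0],[-75,0,0],[-95,0,0]],"rot":[[0,0,0],[0,0,0],[0,0,0],[0,0,0],[0,0,0]]}'
python3 -m handwheel '{"gripper":[0.56,0.56,0.56,0.56,0.56],"offset":[[-10,20,0],[-15,50,0],[-15,85,0],[-15,120,0],[-15,155,0]],"rot":[[0,0,0],[0,0,0],[0,0,0],[0,0,0],[0,0,0]]}'
python3 - <<'E'
from h import *
me(); f=grab_frame('side'); cv2.imwrite('pics/s18f.png',f[:,:,::-1]);crop(f,250,180,340,290,7,'s18.png')
f=grab_frame('top'); cv2.imwrite('pics/t18f.png',f[:,:,::-1]);crop(f,200,110,330,210,6,'t18.png')
E
```

```text
time_s: 18.13
ee_pos: [522.9, 141.1, 3.7]
ee_rot: [-179.1, 89.8, 15.9]
force: [-0.4, -0.3, -0.3]
gripper_width: 39.6
time_s: 18.55
ee_pos: [523.1, 141.1, 101.2]
ee_rot: [-179.6, 89.7, 15.4]
force: [0.1, 0.2, 0.6]
gripper_width: 40.2
time_s: 18.97
ee_pos: [562.8, -10.1, 114.9]
ee_rot: [175.8, 89.7, 10.8]
force: [1.1, -0.1, -0.2]
gripper_width: 39.7
tcp [562.8 -10.1 153.9] yaw -75.01 tilt 0.29 q [-2.2 19.6 96.8  0.1 63.4 72.7] w 39.7 F [ 1.1 -0.1 -0.2] t 18.97
```

View pics/s18.png

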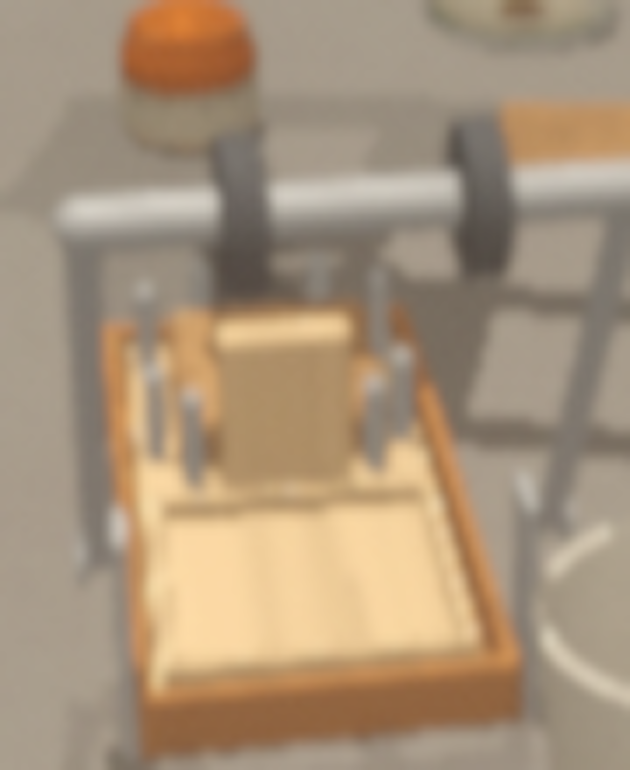

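View pics/t18.png

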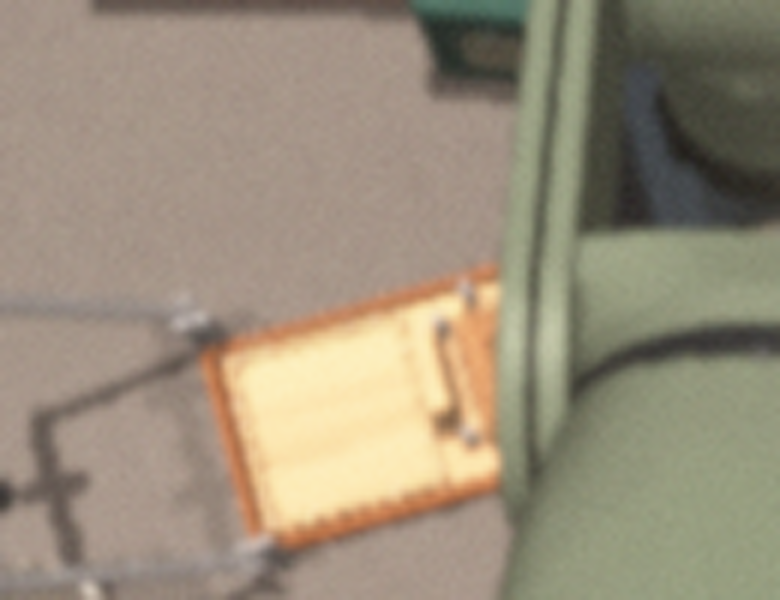

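```bash
python3 -c "
from h import *
rel([451,-151.3,110],3.5)"
```

```text
off [43.0, 105.0, 144.3] rot [-78.8, -0.2, -0.3]
```

```bash
python3 -m handwheel '{"gripper":[0.08,0.08,0.08,0.08,0.08],"offset":[[0,20,28],[0,41,56],[0,62,85],[0,83,114],[0,105,144]],"rot":[[-7,0,0],[-14,0,0],[-21,0,0],[-28,0,0],[-35,0,0]]}'
python3 -m handwheel '{"gripper":[0.08,0.08,0.08,0.08,0.08],"offset":[[0,0,0],[0,0,0],[5,0,0],[10,0,0],[15,0,0]],"rot":[[-7,0,0],[-14,0,0],[-21,0,0],[-28,0,0],[-35,0,0]]}'
python3 -c "
from h import *
me();rel([451,-151.3,60],3.5)"
```

```text
time_s: 19.48
ee_pos: [451.1, -145.3, 113.8]
ee_rot: [146.5, 89.8, 16.3]
force: [0.8, -0.7, 0.9]
gripper_width: 70.5
time_s: 19.9
ee_pos: [452.4, -144.5, 98.7]
ee_rot: [109.9, 89.7, 14.6]
force: [-0.6, 0.3, 0.4]
gripper_width: 83.9
tcp [ 452.4 -144.5  137.7] yaw -5.27 tilt 0.26 q [-19.2  13.  109.1   0.2  57.7 -14. ] w 83.9 F [-0.6  0.3  0.4] t 19.9
off [77.7, -1.1, 7.0] rot [-8.8, -0.1, -0.2]
```

```bash
python3 -m handwheel '{"gripper":[0.08,0.08,0.08,0.08,0.08],"offset":[[10,0,2],[30,-0.5,4],[50,-1.1,7],[68,-1.1,7],[74,-1.1,7]],"rot":[[-4,0,0],[-8.8,0,0],[-8.8,0,0],[-8.8,0,0],[-8.8,0,0]]}'
python3 - <<'E'
from h import *
me();rel([451,-151.3,4],3.5)
f=grab_frame('side'); cv2.imwrite('pics/s19f.png',f[:,:,::-1]);crop(f,270,130,400,230,6,'s19.png')
f=grab_frame('top'); cv2.imwrite('pics/t19f.png',f[:,:,::-1]);crop(f,330,140,430,240,6,'t19.png')
E
```

```text
time_s: 20.32
ee_pos: [449.2, -150.7, 22.6]
ee_rot: [-177.5, 89.8, 95.7]
force: [0.0, 0.7, 0.2]
gripper_width: 83.9
tcp [ 449.2 -150.7   61.6] yaw 3.19 tilt 0.15 q [-20.   18.5 114.7   0.2  46.9 -23.4] w 83.9 F [0.  0.7 0.2] t 20.32
off [57.6, 1.8, 0.8] rot [-0.3, -0.1, 0.0]
```

View pics/s19.png

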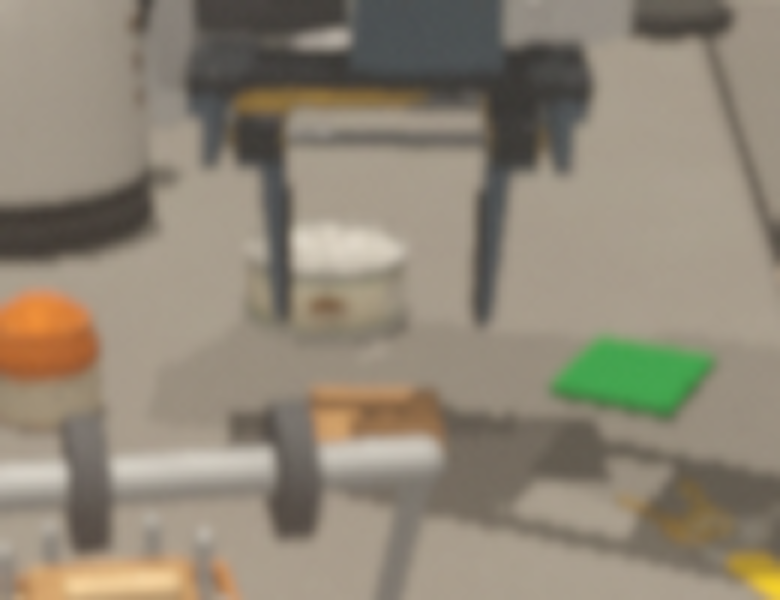

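View pics/t19.png

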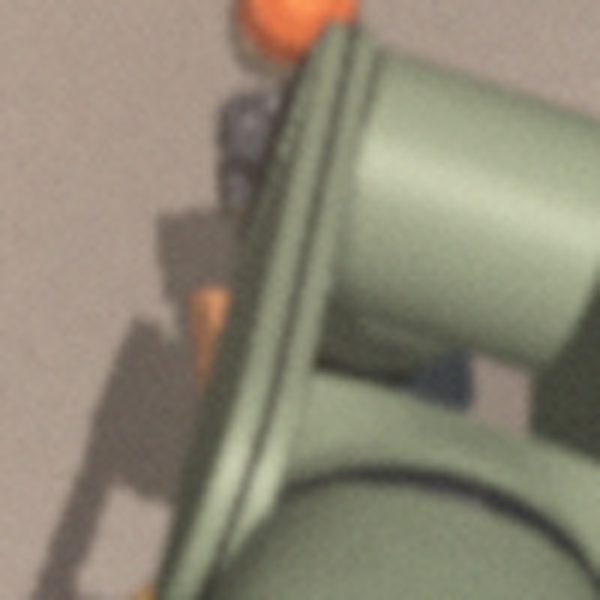

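```bash
python3 - <<'E'
from h import *
f=cv2.imread('pics/t19f.png')[:,:,::-1]; crop(f,220,140,330,210,7,'t19b.png')
E
```

```text
(no output)
```

View pics/t19b.png

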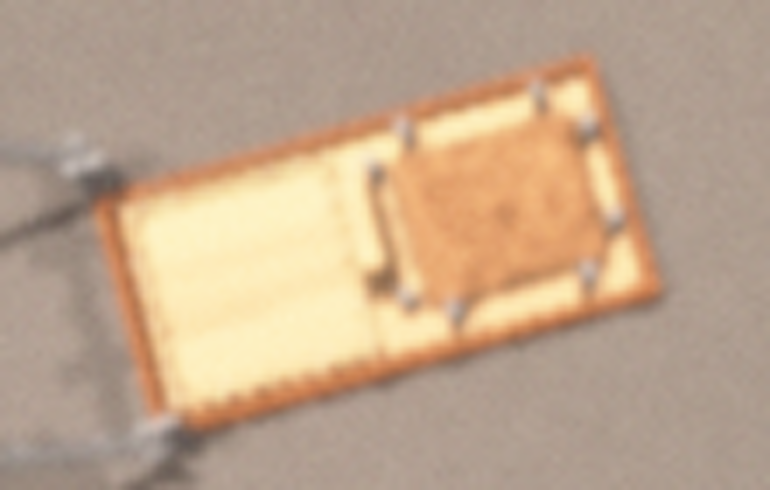

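```bash
python3 - <<'E'
from h import *
p,R,s=cur()
for d in(-49,49): print([proj('side',p+R[:,1]*d+R[:,2]*k+[0,0,dz])[0].round(1).tolist() for k in(-16,16) for dz in (0,5)])
print('obs',270+484/6,130+322/6,270+282/6,130+320/6)
E
```

```text
[[350.3, 183.6], [350.4, 181.9], [349.8, 179.5], [349.9, 177.9]]
[[314.7, 182.8], [314.7, 181.1], [315.3, 178.8], [315.3, 177.1]]
obs 350.6666666666667 183.66666666666666 317.0 183.33333333333334
```

```bash
python3 -m handwheel '{"gripper":[0.08,0.08,0.08,0.08,0.08],"offset":[[12,1,0.4],[26,1.8,0.8],[40,1.8,0.8],[50,1.8,0.8],[56,1.8,0.8]],"rot":[[-0.3,0,0],[-0.3,0,0],[-0.3,0,0],[-0.3,0,0],[-0.3,0,0]]}'
python3 -m handwheel '{"gripper":[0.08,0.08],"offset":[[1,0,0],[2,0,0]],"rot":[[0,0,0],[0,0,0]]}'
python3 -c "
from h import *
me()"
```

```text
time_s: 20.83
ee_pos: [453.5, -152.4, -31.4]
ee_rot: [96.4, 89.7, 9.9]
force: [-0.4, 1.1, -0.0]
gripper_width: 83.7
time_s: 21.0
ee_pos: [453.6, -152.6, -33.0]
ee_rot: [93.3, 89.7, 6.8]
force: [0.4, -0.1, 0.3]
gripper_width: 84.0
tcp [ 453.6 -152.6    6. ] yaw 3.49 tilt 0.27 q [-20.1  23.5 117.8   0.2  38.5 -23.7] w 84.0 F [ 0.4 -0.1  0.3] t 21.0
```

```bash
python3 -m handwheel '{"gripper":[0.08,0.08,0.08],"offset":[[1.5,-1,0],[3,-2.5,-1],[3.5,-2.5,-1]],"rot":[[0,0,0],[0,0,0],[0,0,0]]}'
python3 -c "
from h import *
me()"
```

```text
time_s: 21.25
ee_pos: [450.1, -151.6, -37.0]
ee_rot: [100.9, 89.8, 14.3]
force: [-0.8, -0.4, 0.1]
gripper_width: 84.0
tcp [ 450.1 -151.6    2. ] yaw 3.47 tilt 0.22 q [-20.1  23.6 118.4   0.2  37.8 -23.7] w 84.0 F [-0.8 -0.4  0.1] t 21.25
```

Close gently.

```bash
python3 -m handwheel '{"gripper":[0.35,0.35,0.35,0.35,0.35],"offset":[[0,0,0],[0,0,0],[0,0,0],[0,0,0],[0,0,0]],"rot":[[0,0,0],[0,0,0],[0,0,0],[0,0,0],[0,0,0]]}' 12
python3 - <<'E'
from h import *
me()
f=grab_frame('side'); crop(f,290,150,380,220,8,'s20.png')
E
```

```text
time_s: 21.67
ee_pos: [450.5, -151.8, -37.1]
ee_rot: [98.8, 89.8, 12.2]
force: [-0.6, 0.5, 1.1]
gripper_width: 64.0
tcp [ 450.5 -151.8    1.9] yaw 3.47 tilt 0.22 q [-20.1  23.6 118.4   0.2  37.8 -23.7] w 64.0 F [-0.6  0.5  1.1] t 21.67
```

View pics/s20.png

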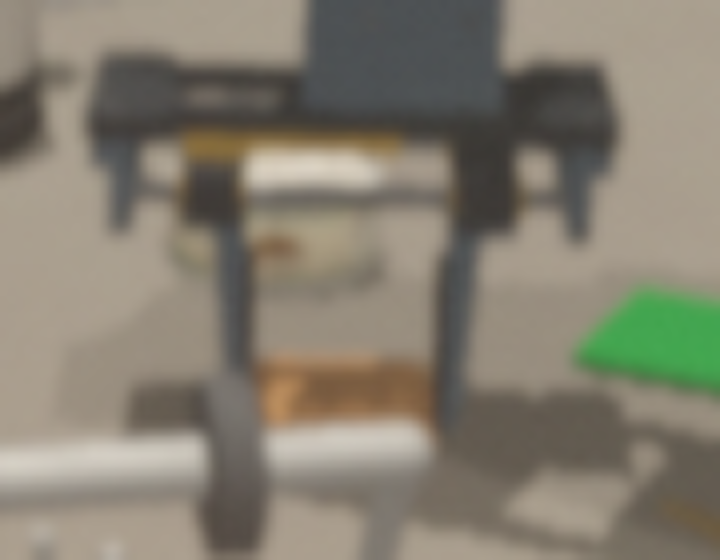

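```bash
python3 -m handwheel '{"gripper":[0.5,0.5,0.5,0.5,0.5],"offset":[[0,0,0],[-5,0,0],[-15,0,0],[-30,0,0],[-50,0,0]],"rot":[[0,0,0],[0,0,0],[0,0,0],[0,0,0],[0,0,0]]}' 15
python3 - <<'E'
from h import *
me()
t=lambda x,y:(220+x/7-.5,140+y/7-.5)
L=[((-80,-38.5),(540,92)),((-24,-38.5),(402,128)),((-96.5,-20),(588,125)),((-96.5,20),(615,215)),((-80,38.5),(588,270)),((-24,38.5),(457,308)),((-7.5,28),(407,297)),((-7.5,-28),(375,168))]
p,r=fit([('top',[*a,45],t(*b)) for a,b in L],[521,141,1.83]); print(p,np.degrees(p[2]),r.round(1).tolist()); print('pile',T(p,[[-52,0,0]]))
f=grab_frame('side'); crop(f,290,130,380,200,8,'s21.png')
E
```

```text
time_s: 22.13
ee_pos: [448.8, -151.3, 12.5]
ee_rot: [171.7, 89.9, 85.2]
force: [-0.3, -0.9, 0.6]
gripper_width: 63.8
tcp [ 448.8 -151.3   51.5] yaw 3.48 tilt 0.12 q [-20.1  19.2 115.5   0.2  45.3 -23.7] w 63.8 F [-0.3 -0.9  0.6] t 22.13
[521.51612639 140.78449901   1.84004642] 105.42689391863192 [[-0.3, -0.2], [0.2, 0.1], [0.2, -0.4], [0.3, 0.2], [0.3, 0.2], [-0.3, 0.4], [0.1, 0.0], [-0.6, -0.4]]
pile [[535.34857476  90.65802525   0.        ]]
```

View pics/s21.png

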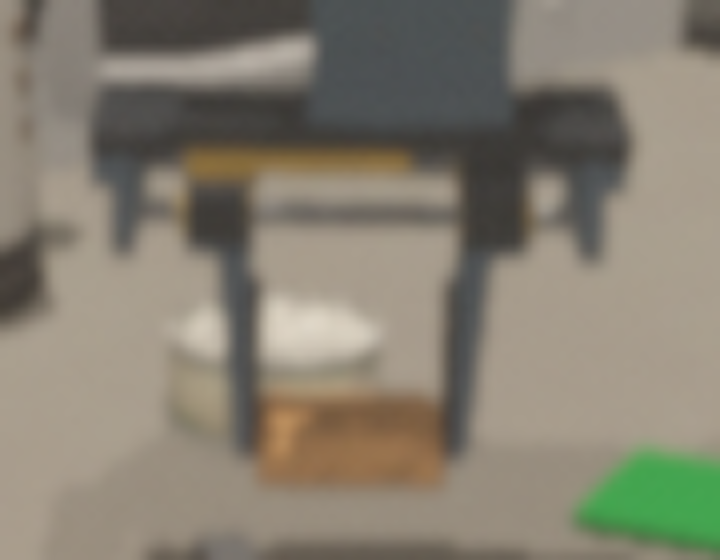

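```bash
python3 -c "
from h import *
rel([535.3,90.3,120],15.2)"
```

```text
off [-64.1, 98.5, -237.1] rot [-11.7, 0.1, -0.4]
```

```bash
python3 -m handwheel '{"gripper":[0.5,0.5,0.5,0.5,0.5],"offset":[[-15,0,-2],[-35,5,-14],[-52,14,-35],[-64,25,-60],[-66,36,-86]],"rot":[[0,0,0],[0,0,0],[0,0,0],[0,0,0],[0,0,0]]}'
python3 -m handwheel '{"gripper":[0.5,0.5,0.5,0.5,0.5],"offset":[[0,11,-26],[0,22,-53],[0,34,-82],[0,44,-106],[0,52,-125]],"rot":[[-3,0,0],[-6,0,0],[-9,0,0],[-11.7,0,0],[-11.7,0,0]]}'
python3 -m handwheel '{"gripper":[0.5,0.5],"offset":[[0,0,0],[0,0,0]],"rot":[[0,0,0],[0,0,0]]}'
python3 -c "
from h import *
me();rel([535.3,90.3,75],15.2)"
```

```text
time_s: 22.6
ee_pos: [482.4, -63.4, 81.2]
ee_rot: [87.8, 89.5, 1.2]
force: [0.5, -0.8, -0.3]
gripper_width: 63.9
time_s: 23.02
ee_pos: [525.2, 66.1, 79.1]
ee_rot: [95.5, 89.8, 20.9]
force: [0.4, -0.7, -0.3]
gripper_width: 63.9
time_s: 23.18
ee_pos: [524.6, 64.7, 78.8]
ee_rot: [85.1, 89.9, 10.4]
force: [-0.3, -0.3, -0.4]
gripper_width: 63.3
tcp [524.6  64.7 117.8] yaw 15.3 tilt 0.14 q [  5.8  18.8 104.    0.   57.1  -9.5] w 63.3 F [-0.3 -0.3 -0.4] t 23.18
off [42.8, 17.0, -21.9] rot [0.1, 0.0, -0.1]
```

```bash
python3 -m handwheel '{"gripper":[0.5,0.5,0.5,0.5,0.5],"offset":[[0,7,-9],[5,14,-18],[17,17,-22],[29,17,-22],[36,17,-22]],"rot":[[0,0,0],[0,0,0],[0,0,0],[0,0,0],[0,0,0]]}'
python3 -m handwheel '{"gripper":[0.5,0.5],"offset":[[0,0,0],[0,0,0]],"rot":[[0,0,0],[0,0,0]]}'
python3 - <<'E'
from h import *
me();rel([535.3,90.3,60],15.2)
f=grab_frame('side'); cv2.imwrite('pics/s22f.png',f[:,:,::-1]);crop(f,245,150,345,250,7,'s22.png')
E
```

```text
time_s: 23.6
ee_pos: [535.2, 89.9, 41.8]
ee_rot: [101.0, 89.9, 26.2]
force: [-0.4, -0.4, -0.6]
gripper_width: 63.9
time_s: 23.77
ee_pos: [535.5, 89.7, 42.9]
ee_rot: [94.9, 89.9, 20.1]
force: [-0.5, 0.0, -0.5]
gripper_width: 64.0
tcp [535.5  89.7  81.9] yaw 15.15 tilt 0.15 q [  8.3  22.2 104.7   0.   53.   -6.9] w 64.0 F [-0.5  0.  -0.5] t 23.77
off [21.9, -0.1, -0.7] rot [-0.1, -0.0, -0.1]
```

View pics/s22.png

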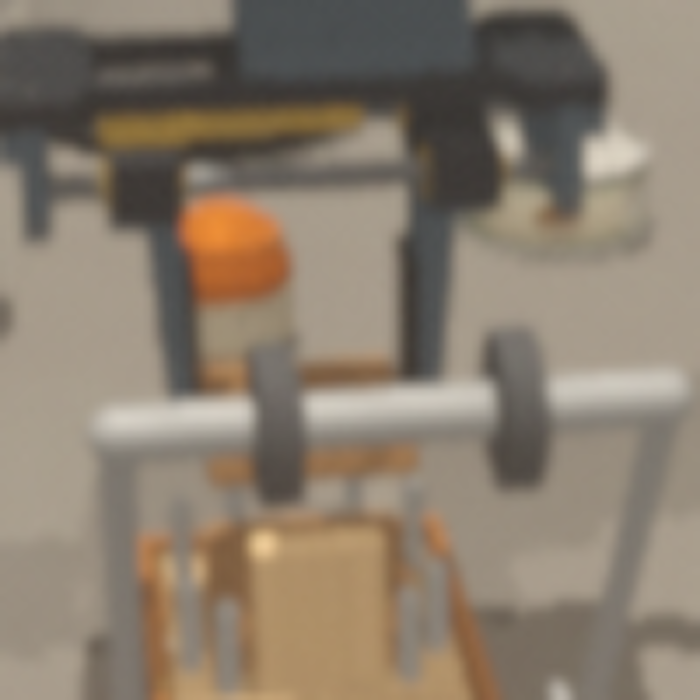

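```bash
python3 -m handwheel '{"gripper":[0.5,0.5,0.5,0.5,0.5],"offset":[[7,0,-0.6],[15,0,-0.6],[23,0,-0.6],[29,0,-0.6],[32,0,-0.6]],"rot":[[0,0,0],[0,0,0],[0,0,0],[0,0,0],[0,0,0]]}'
python3 - <<'E'
from h import *
me()
f=grab_frame('side'); cv2.imwrite('pics/s23f.png',f[:,:,::-1]);crop(f,245,170,345,270,7,'s23.png')
f=grab_frame('top'); crop(f,245,120,345,200,7,'t23.png')
E
```

```text
time_s: 24.23
ee_pos: [534.7, 90.3, 9.9]
ee_rot: [103.6, 89.9, 28.7]
force: [-0.3, 0.6, 0.2]
gripper_width: 64.1
tcp [534.7  90.3  48.9] yaw 15.18 tilt 0.08 q [  8.4  24.4 106.8   0.   48.7  -6.8] w 64.1 F [-0.3  0.6  0.2] t 24.23
```

View pics/s23.png

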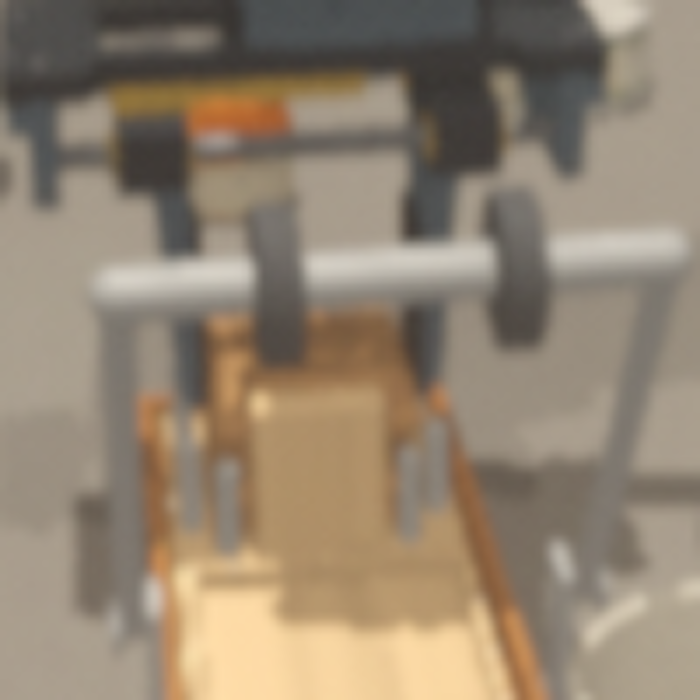

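View pics/t23.png

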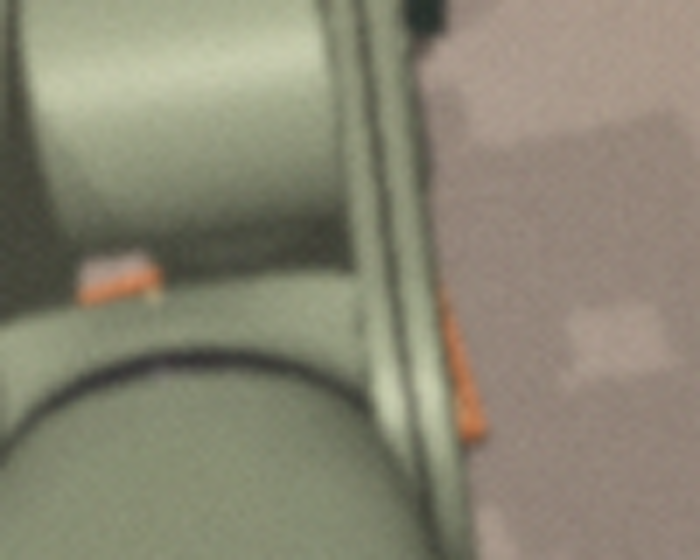

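```bash
python3 -m handwheel '{"gripper":[0.5,0.5,0.5],"offset":[[2,0,0],[4,0,0],[6,0,0]],"rot":[[0,0,0],[0,0,0],[0,0,0]]}'
python3 -m handwheel '{"gripper":[0.5,0.5,0.5],"offset":[[1.5,0,0],[3,0,0],[4.5,0,0]],"rot":[[0,0,0],[0,0,0],[0,0,0]]}'
```

```text
time_s: 24.58
ee_pos: [535.9, 90.5, 5.4]
ee_rot: [89.4, 89.8, 14.6]
force: [0.1, 0.4, -0.9]
gripper_width: 63.6
time_s: 24.83
ee_pos: [535.7, 90.5, 0.7]
ee_rot: [90.6, 89.8, 15.8]
force: [0.4, 0.2, 0.0]
gripper_width: 63.5
```

```bash
python3 -m handwheel '{"gripper":[0.5,0.5,0.5],"offset":[[1.5,0,0],[3,0,0],[4,0,0]],"rot":[[0,0,0],[0,0,0],[0,0,0]]}'
python3 -m handwheel '{"gripper":[0.5,0.5],"offset":[[1,0,0],[1,0,0]],"rot":[[0,0,0],[0,0,0]]}'
```

```text
time_s: 25.08
ee_pos: [535.6, 90.5, -3.4]
ee_rot: [91.5, 89.8, 16.7]
force: [0.4, 0.8, 0.4]
gripper_width: 63.8
time_s: 25.25
ee_pos: [535.5, 90.4, -4.5]
ee_rot: [92.5, 89.8, 17.6]
force: [-0.9, -0.2, -1.3]
gripper_width: 63.6
```

```bash
python3 -m handwheel '{"gripper":[0.5,0.5],"offset":[[1,0,0],[1,0,0]],"rot":[[0,0,0],[0,0,0]]}'
```

```text
time_s: 25.42
ee_pos: [535.9, 90.5, -5.1]
ee_rot: [90.1, 89.8, 15.3]
force: [1.2, 0.2, 0.2]
gripper_width: 63.7
```

```bash
python3 -m handwheel '{"gripper":[0.22,0.22,0.22,0.22],"offset":[[0,0,0],[0,0,0],[0,0,0],[-1,0,0]],"rot":[[0,0,0],[0,0,0],[0,0,0],[0,0,0]]}'
python3 -m handwheel '{"gripper":[0.22,0.22,0.22,0.22,0.22],"offset":[[-5,0,0],[-15,0,0],[-30,0,0],[-55,0,0],[-80,0,0]],"rot":[[0,0,0],[0,0,0],[0,0,0],[0,0,0],[0,0,0]]}'
python3 - <<'E'
from h import *
me()
f=grab_frame('side'); cv2.imwrite('pics/s24f.png',f[:,:,::-1]);crop(f,245,170,345,270,7,'s24.png')
E
```

```text
time_s: 25.75
ee_pos: [535.6, 90.5, -4.3]
ee_rot: [91.6, 89.8, 16.8]
force: [-0.9, -0.9, -0.0]
gripper_width: 70.8
time_s: 26.17
ee_pos: [535.0, 90.3, 77.1]
ee_rot: [93.8, 89.8, 19.0]
force: [0.9, 0.4, -0.4]
gripper_width: 71.3
tcp [535.   90.3 116.1] yaw 15.18 tilt 0.16 q [  8.4  20.  102.3   0.   57.6  -6.8] w 71.3 F [ 0.9  0.4 -0.4] t 26.17
```

View pics/s24.png

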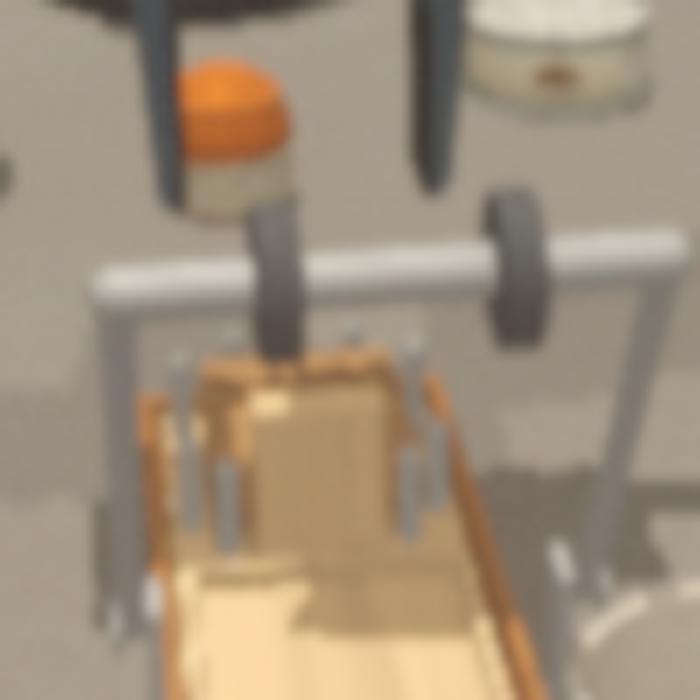

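```bash
python3 -m handwheel '{"gripper":[0.56,0.56,0.56,0.56,0.56],"offset":[[-30,0,0],[-65,0,0],[-100,0,0],[-130,0,0],[-150,0,0]],"rot":[[-5,0,0],[-12,0,0],[-19,0,0],[-26,0,0],[-33,0,0]]}'
python3 -c "
from h import *
me();rel([475.4,311.6,265],105)"
```

```text
time_s: 26.63
ee_pos: [536.0, 90.4, 230.4]
ee_rot: [53.0, 89.4, 11.5]
force: [1.0, 0.3, -0.1]
gripper_width: 41.4
tcp [536.   90.4 269.4] yaw 48.53 tilt 0.56 q [  8.3  13.4  88.5   0.   77.6 -40.2] w 41.4 F [ 1.   0.3 -0.1] t 26.63
off [4.2, 125.5, -191.9] rot [-56.5, 0.5, -0.2]
```

```bash
python3 -m handwheel '{"gripper":[0.56,0.56,0.56,0.56,0.56],"offset":[[0,15,-23],[0,35,-54],[0,55,-84],[0,75,-115],[0,93,-142]],"rot":[[-7,0,0],[-14,0,0],[-21,0,0],[-28,0,0],[-35,0,0]]}'
python3 -c "
from h import *
me();rel([475.4,311.6,265],105)"
```

```text
time_s: 27.05
ee_pos: [490.2, 256.1, 226.9]
ee_rot: [30.7, 89.7, 24.2]
force: [1.5, 0.5, 0.0]
gripper_width: 39.8
tcp [490.2 256.1 265.9] yaw 83.53 tilt 0.29 q [ 26.4  14.5  87.4  -0.   77.8 -57.1] w 39.8 F [1.5 0.5 0. ] t 27.05
off [0.9, 53.5, -21.0] rot [-21.5, 0.3, -0.1]
```

```bash
python3 -m handwheel '{"gripper":[0.56,0.56,0.56,0.56,0.56],"offset":[[0,15,-6],[0,30,-12],[0,45,-18],[0,53.5,-21],[0,53.5,-21]],"rot":[[-7,0,0],[-14,0,0],[-21.5,0,0],[-21.5,0,0],[-21.5,0,0]]}'
python3 - <<'E'
from h import *
from ov import *
me();rel([475.4,311.6,176],105)
f=grab_frame('side'); cv2.imwrite('pics/s25f.png',f[:,:,::-1]);crop(f,225,100,345,260,4,'s25.png')
f=grab_frame('top'); cv2.imwrite('pics/t25f.png',f[:,:,::-1])
p=[521.5,140.8,np.radians(105.2)]
overlay(f[:,:,::-1],'top',(220,140,330,210),7,[T(p,[[-90,-32,41],[-90,32,41],[-14,32,41],[-14,-32,41]])],'pics/t25.png')
E
```

```text
time_s: 27.47
ee_pos: [476.2, 311.3, 226.3]
ee_rot: [10.7, 89.7, 25.3]
force: [-0.6, -0.4, -0.9]
gripper_width: 40.0
tcp [476.2 311.3 265.3] yaw 104.63 tilt 0.25 q [ 32.   16.   85.4  -0.   78.3 -72.6] w 40.0 F [-0.6 -0.4 -0.9] t 27.47
off [89.3, 0.4, -1.1] rot [-0.4, 0.2, -0.0]
```

View pics/s25.png

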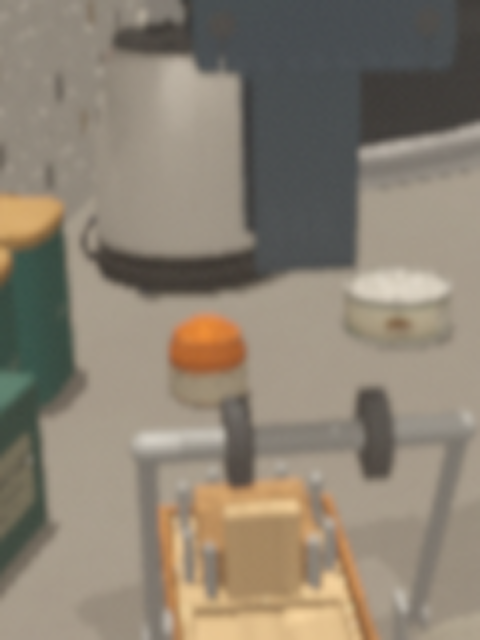

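View pics/t25.png

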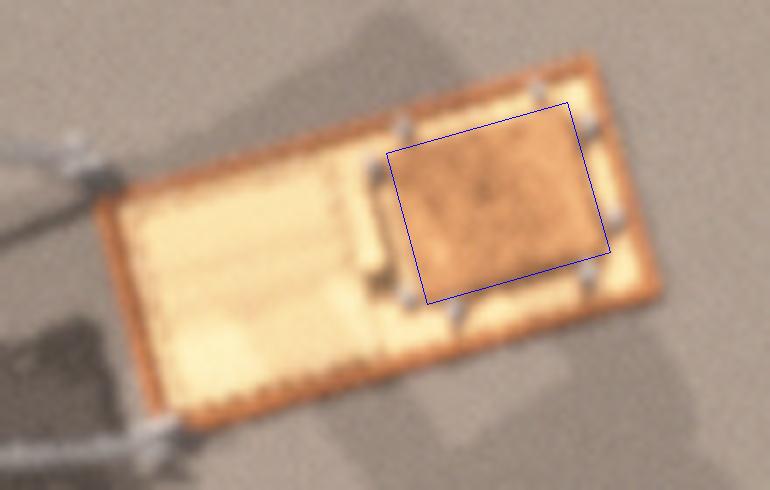

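```bash
python3 -c "
from h import *
print(proj('side',[475.4,311.6,191.2]))"
python3 -m handwheel '{"gripper":[0.56,0.56,0.56,0.56,0.56],"offset":[[10,0,0],[28,0,-0.5],[46,0,-1],[60,0,-1],[68,0,-1]],"rot":[[-0.4,0,0],[-0.4,0,0],[-0.4,0,0],[-0.4,0,0],[-0.4,0,0]]}'
python3 - <<'E'
from h import *
me();rel([475.4,311.6,177],105)
f=grab_frame('side'); cv2.imwrite('pics/s26f.png',f[:,:,::-1]);crop(f,225,100,345,260,4,'s26.png')
E
```

```text
[[299.64145512 208.92553281]]
time_s: 27.98
ee_pos: [475.0, 307.9, 155.4]
ee_rot: [-88.7, 89.9, -73.8]
force: [-0.1, -0.4, 0.6]
gripper_width: 40.2
tcp [475.  307.9 194.4] yaw 104.96 tilt 0.07 q [ 31.8  18.2  92.6  -0.1  69.2 -73.1] w 40.2 F [-0.1 -0.4  0.6] t 27.98
off [17.4, 3.5, 1.3] rot [-0.0, 0.0, 0.1]
```

View pics/s26.png

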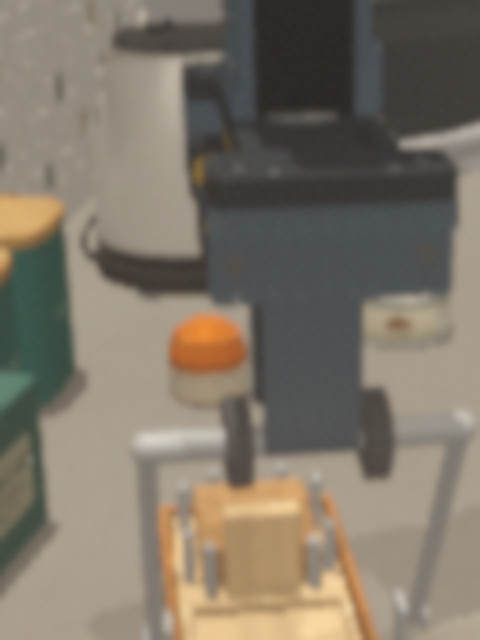

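```bash
python3 -m handwheel '{"gripper":[0.56,0.56,0.56,0.56,0.56],"offset":[[0,2,2],[5,3.5,2.3],[11,3.5,2.3],[16,3.5,2.3],[18,3.5,2.3]],"rot":[[0,0,0],[0,0,0],[0,0,0],[0,0,0],[0,0,0]]}'
python3 -m handwheel '{"gripper":[1,1,1,1,1],"offset":[[0,0,0],[0,0,0],[0,0,0],[0,0,0],[0,0,0]],"rot":[[0,0,0],[0,0,0],[0,0,0],[0,0,0],[0,0,0]]}' 12
python3 - <<'E'
from h import *
me()
f=grab_frame('side'); cv2.imwrite('pics/s27f.png',f[:,:,::-1]);crop(f,225,100,345,260,4,'s27.png')
E
```

```text
time_s: 28.45
ee_pos: [477.0, 313.5, 139.1]
ee_rot: [-4.9, 89.8, 10.2]
force: [-0.3, -0.2, 0.1]
gripper_width: 40.2
time_s: 28.87
ee_pos: [477.0, 312.8, 139.9]
ee_rot: [-31.5, 89.8, -16.4]
force: [-3.0, 0.6, -1.2]
gripper_width: 11.4
tcp [477.  312.8 178.9] yaw 105.12 tilt 0.18 q [ 32.2  19.2  93.5  -0.1  67.2 -72.9] w 11.4 F [-3.   0.6 -1.2] t 28.87
```

View pics/s27.png

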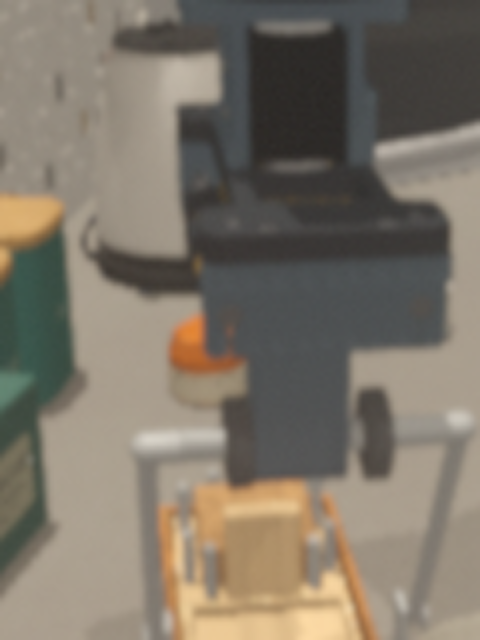

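```bash
python3 -c "
import numpy as np
th=np.r_[2.1,2.06,1.99,1.91,1.82,1.73,1.64,1.55,1.46,1.37,1.28,1.19,1.10,1.01,.92,.83,.74,.65,.56,.47,.39,.31,.24,.18,.13,.10]
x=-152*np.cos(th);z=152*np.sin(th)
for i in range(0,25,5): print([[round(float(-(z[j]-z[i])),1),round(float(x[j]-x[i]),1),0] for j in range(i+1,i+6)])
"
```

```text
[[-3.0, -5.3, 0], [-7.6, -14.9, 0], [-12.1, -26.2, 0], [-16.1, -39.2, 0], [-18.9, -52.6, 0]]
[[-1.6, -13.6, 0], [-1.9, -27.3, 0], [-1.0, -40.9, 0], [1.1, -54.4, 0], [4.5, -67.7, 0]]
[[4.5, -12.9, 0], [10.2, -25.4, 0], [16.9, -37.3, 0], [24.7, -48.5, 0], [33.5, -59.0, 0]]
[[9.7, -9.7, 0], [20.2, -18.4, 0], [31.4, -26.2, 0], [43.3, -32.9, 0], [54.4, -38.0, 0]]
[[11.4, -4.2, 0], [21.7, -7.1, 0], [30.6, -9.0, 0], [38.1, -10.1, 0], [42.6, -10.7, 0]]
```

```bash
python3 -m handwheel '{"gripper":[1,1,1,1,1],"offset":[[-3,-5.3,-0.5],[-7.6,-14.9,-1],[-12.1,-26.2,-1.5],[-16.1,-39.2,-1.5],[-18.9,-52.6,-1.5]],"rot":[[0,0,0],[0,0,0],[0,0,0],[0,0,0],[0,0,0]]}' 25
python3 -m handwheel '{"gripper":[1,1,1,1,1],"offset":[[-1.6,-13.6,0],[-1.9,-27.3,0],[-1,-40.9,0],[1.1,-54.4,0],[4.5,-67.7,0]],"rot":[[0,0,0],[0,0,0],[0,0,0],[0,0,0],[0,0,0]]}'
python3 - <<'E'
from h import *
me()
f=grab_frame('side'); cv2.imwrite('pics/s28f.png',f[:,:,::-1]);crop(f,225,100,345,260,4,'s28.png')
E
```

```text
time_s: 29.33
ee_pos: [491.2, 261.8, 160.2]
ee_rot: [7.5, 89.6, 22.6]
force: [4.2, 3.2, 0.8]
gripper_width: 11.2
time_s: 29.75
ee_pos: [508.4, 195.6, 154.5]
ee_rot: [-3.4, 89.7, 11.7]
force: [4.9, 2.4, 0.9]
gripper_width: 11.1
tcp [508.4 195.6 193.5] yaw 105.06 tilt 0.35 q [ 19.9  16.2  95.7  -0.1  67.8 -85.2] w 11.1 F [4.9 2.4 0.9] t 29.75
```

View pics/s28.png

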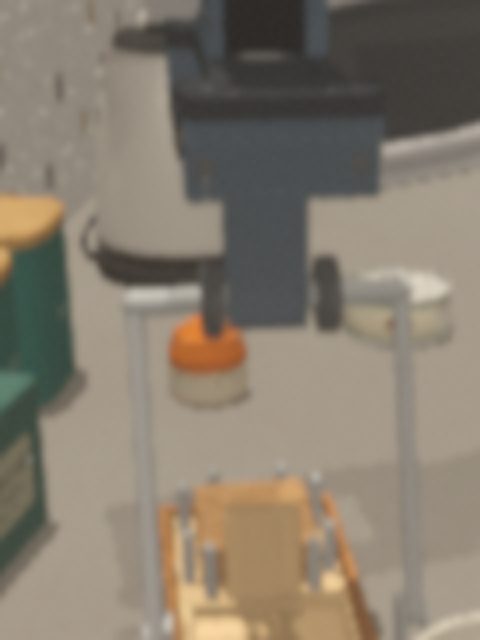

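```bash
python3 -m handwheel '{"gripper":[1,1,1,1,1],"offset":[[4.5,-12.9,0],[10.2,-25.4,0.5],[16.9,-37.3,0.5],[24.7,-48.5,0.5],[33.5,-59,0.5]],"rot":[[0,0,0],[0,0,0],[0,0,0],[0,0,0],[0,0,0]]}'
python3 -m handwheel '{"gripper":[1,1,1,1,1],"offset":[[9.7,-9.7,0],[20.2,-18.4,0],[31.4,-26.2,0],[43.3,-32.9,0],[54.4,-38,0]],"rot":[[0,0,0],[0,0,0],[0,0,0],[0,0,0],[0,0,0]]}'
python3 - <<'E'
from h import *
me();print(T([521.5,140.8,np.radians(105.2)],[[100-152*np.cos(.39),0,60+152*np.sin(.39)-12]]))
E
```

```text
time_s: 30.22
ee_pos: [523.1, 138.7, 119.6]
ee_rot: [-5.4, 89.8, 9.6]
force: [4.3, 1.8, -0.1]
gripper_width: 11.2
time_s: 30.63
ee_pos: [532.2, 102.4, 64.5]
ee_rot: [-8.7, 89.9, 6.4]
force: [3.1, 0.1, 0.1]
gripper_width: 11.3
tcp [532.2 102.4 103.5] yaw 105.08 tilt 0.06 q [  9.7  20.8 103.2  -0.   56.  -95.4] w 11.3 F [3.1 0.1 0.1] t 30.63
[[532.14125644 101.63366965 105.7886391 ]]
```

```bash
python3 -m handwheel '{"gripper":[1,1,1,1,1],"offset":[[11.4,-4.2,0],[21.7,-7.1,0],[30.6,-9,0],[38.1,-10.1,0],[42.6,-10.7,0]],"rot":[[0,0,0],[0,0,0],[0,0,0],[0,0,0],[0,0,0]]}'
python3 -m handwheel '{"gripper":[1,1,1,1],"offset":[[3,-0.2,0],[6,-0.4,0],[8.5,-0.5,0],[10.5,-0.5,0]],"rot":[[0,0,0],[0,0,0],[0,0,0],[0,0,0]]}'
python3 - <<'E'
from h import *
me()
f=grab_frame('side'); cv2.imwrite('pics/s29f.png',f[:,:,::-1]);crop(f,235,170,345,270,6,'s29.png')
E
```

```text
time_s: 31.05
ee_pos: [534.6, 92.4, 22.2]
ee_rot: [-87.7, 90.0, -72.6]
force: [1.3, -3.9, -0.7]
gripper_width: 11.4
time_s: 31.38
ee_pos: [534.9, 91.7, 12.7]
ee_rot: [-70.4, 89.9, -55.3]
force: [1.2, -7.0, -1.8]
gripper_width: 11.1
tcp [534.9  91.7  51.7] yaw 105.14 tilt 0.09 q [ 8.600e+00  2.430e+01  1.066e+02 -1.000e-01  4.910e+01 -9.650e+01] w 11.1 F [ 1.2 -7.  -1.8] t 31.38
```

View pics/s29.png

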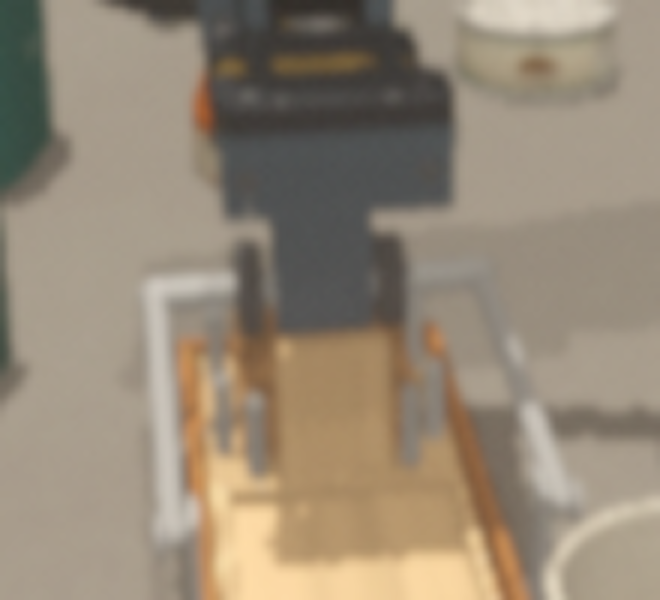

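```bash
python3 -m handwheel '{"gripper":[1,1,1],"offset":[[0.5,-0.5,0],[1,-1,0],[2,-1,0]],"rot":[[0,0,0],[0,0,0],[0,0,0]]}'
python3 -m handwheel '{"gripper":[1,1],"offset":[[0.5,0,0],[1,0,0]],"rot":[[0,0,0],[0,0,0]]}'
python3 -m handwheel '{"gripper":[1,1],"offset":[[0.5,0,0],[1,0,0]],"rot":[[0,0,0],[0,0,0]]}'
```

```text
time_s: 31.68
ee_pos: [534.9, 91.7, 10.9]
ee_rot: [30.6, 90.0, 45.7]
force: [-1.1, -4.1, -1.7]
gripper_width: 10.9
time_s: 31.85
ee_pos: [535.0, 91.7, 9.7]
ee_rot: [21.2, 90.0, 36.3]
force: [-3.4, -4.2, -1.3]
gripper_width: 11.1
time_s: 32.02
ee_pos: [535.0, 91.7, 8.8]
ee_rot: [25.0, 90.0, 40.1]
force: [-2.6, -4.8, -1.5]
gripper_width: 11.3
```

```bash
python3 -m handwheel '{"gripper":[1,1],"offset":[[0.5,0,0],[1,0,0]],"rot":[[0,0,0],[0,0,0]]}'
python3 -m handwheel '{"gripper":[1,1],"offset":[[0.5,0,0],[1,0,0]],"rot":[[0,0,0],[0,0,0]]}'
```

```text
time_s: 32.18
ee_pos: [535.0, 91.7, 7.7]
ee_rot: [23.9, 90.0, 39.0]
force: [-3.0, -4.0, -0.9]
gripper_width: 11.4
time_s: 32.35
ee_pos: [535.0, 91.7, 6.7]
ee_rot: [22.7, 90.0, 37.8]
force: [-3.0, -4.6, -1.1]
gripper_width: 11.5
```

```bash
python3 -m handwheel '{"gripper":[1,1],"offset":[[0.5,0,0],[1,0,0]],"rot":[[0,0,0],[0,0,0]]}'
python3 -m handwheel '{"gripper":[1,1],"offset":[[0.5,0,0],[1,0,0]],"rot":[[0,0,0],[0,0,0]]}'
python3 - <<'E'
from h import *
from ov import *
me()
f=grab_frame('side'); cv2.imwrite('pics/s30f.png',f[:,:,::-1])
p=[520.5,140.6,np.radians(105.2)]
overlay(f[:,:,::-1],'side',(235,170,345,270),6,[T(p,[[100,-60,60],[100-152,-60,z],[100-152,60,z],[100,60,60]]) for z in (60,65)],'pics/s30.png')
E
```

```text
time_s: 32.52
ee_pos: [535.0, 91.7, 5.7]
ee_rot: [25.6, 90.0, 40.7]
force: [-2.6, -4.8, -1.6]
gripper_width: 11.3
time_s: 32.68
ee_pos: [535.0, 91.7, 4.8]
ee_rot: [23.1, 90.0, 38.2]
force: [-3.6, -5.0, 4.2]
gripper_width: 11.4
tcp [535.   91.7  43.8] yaw 105.09 tilt 0.04 q [  8.5  24.9 107.    0.   48.1 -96.6] w 11.4 F [-3.6 -5.   4.2] t 32.68
```

View pics/s30.png

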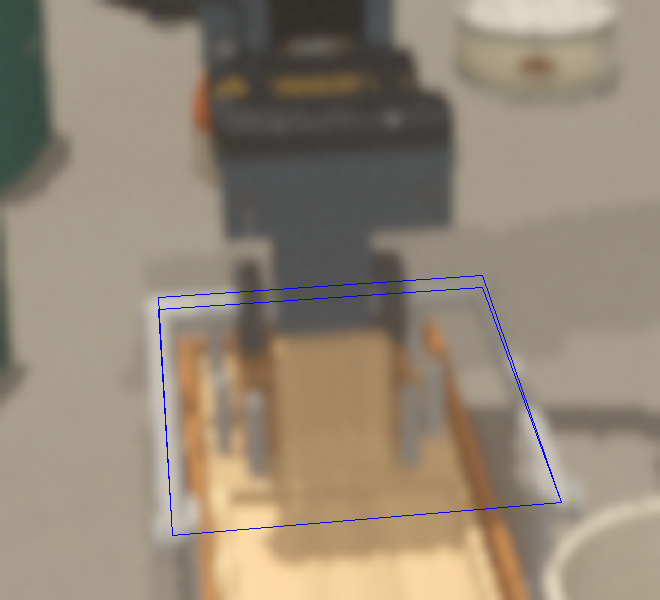

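```bash
python3 -m handwheel '{"gripper":[0.56,0.56,0.56,0.56,0.56],"offset":[[-1,0,0],[-1,0,0],[-1,0,0],[-1,0,0],[-1,0,0]],"rot":[[0,0,0],[0,0,0],[0,0,0],[0,0,0],[0,0,0]]}'
python3 -m handwheel '{"gripper":[0.56,0.56,0.56,0.56,0.56],"offset":[[-4,0,0],[-12,0,0],[-25,0,0],[-45,0,0],[-70,0,0]],"rot":[[0,0,0],[0,0,0],[0,0,0],[0,0,0],[0,0,0]]}'
python3 -m handwheel '{"gripper":[0.56,0.56,0.56,0.56,0.56],"offset":[[-25,0,0],[-50,0,0],[-80,0,-10],[-100,-10,-30],[-110,-20,-60]],"rot":[[0,0,0],[0,0,0],[0,0,0],[0,0,0],[0,0,0]]}'
python3 -m handwheel '{"gripper":[0.56,0.56,0.56,0.56,0.56],"offset":[[0,-20,-25],[0,-40,-50],[0,-65,-75],[0,-90,-100],[0,-115,-120]],"rot":[[0,0,0],[0,0,0],[0,0,0],[0,0,0],[0,0,0]]}'
python3 - <<'E'
from h import *
from ov import *
me()
f=grab_frame('side'); cv2.imwrite('pics/s31f.png',f[:,:,::-1])
p=[520.5,140.6,np.radians(105.2)]
overlay(f[:,:,::-1],'side',(235,170,345,270),6,[T(p,[[100-152,-60,60],[100-152,60,60]])],'pics/s31.png')
f=grab_frame('top'); cv2.imwrite('pics/t31f.png',f[:,:,::-1])
p=[521.5,140.8,np.radians(105.2)]
overlay(f[:,:,::-1],'top',(220,140,330,210),7,[T(p,[[-90,-32,41],[-90,32,41],[-14,32,41],[-14,-32,41]])],'pics/t31.png')
E
```

```text
time_s: 33.15
ee_pos: [537.0, 92.3, 6.4]
ee_rot: [4.3, 89.7, 19.4]
force: [0.4, -0.2, 0.8]
gripper_width: 39.0
time_s: 33.57
ee_pos: [535.3, 91.8, 76.5]
ee_rot: [22.2, 89.9, 37.3]
force: [1.0, -0.4, -0.9]
gripper_width: 40.0
time_s: 33.98
ee_pos: [485.9, 57.3, 189.7]
ee_rot: [-5.4, 89.4, 9.8]
force: [-0.2, 0.6, 0.9]
gripper_width: 39.7
time_s: 34.4
ee_pos: [395.5, -86.4, 186.5]
ee_rot: [-7.5, 89.7, 7.6]
force: [0.9, -0.1, -1.0]
gripper_width: 40.4
tcp [395.5 -86.4 225.5] yaw 105.11 tilt 0.27 q [-1.400e+01  2.100e+00  1.085e+02  1.000e-01  6.920e+01 -1.192e+02] w 40.4 F [ 0.9 -0.1 -1. ] t 34.4
```

View pics/s31.png

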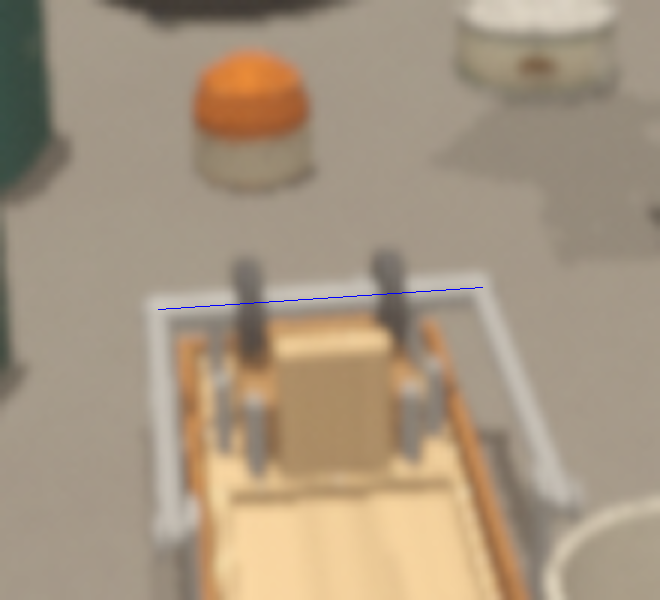

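View pics/t31.png

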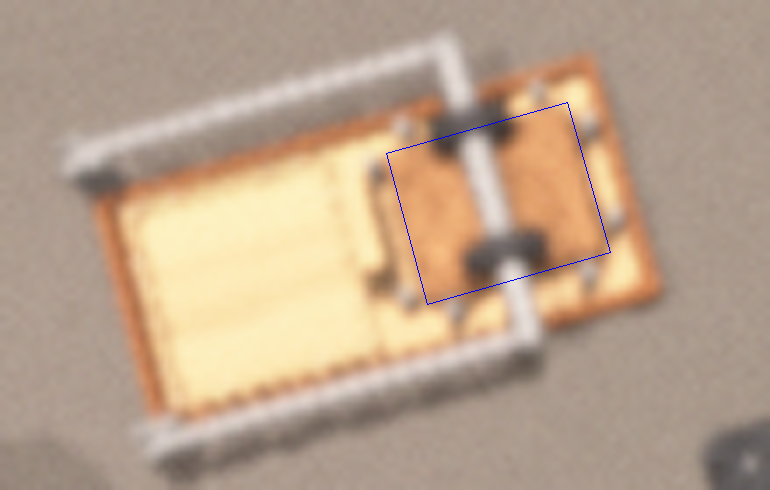

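View pics/t31f.png

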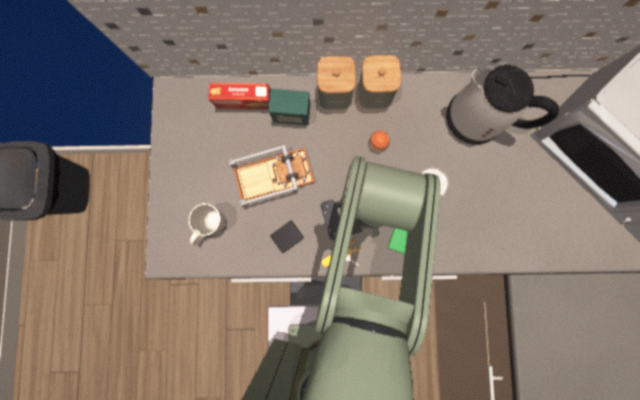

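```bash
python3 -m handwheel '{"gripper":[0.56,0.56,0.56],"offset":[[0,0,0],[0,0,0],[0,0,0]],"rot":[[0,0,0],[0,0,0],[0,0,0]]}'
python3 -c "
from h import *
print(job_done()); me()"
```

```text
time_s: 34.75
ee_pos: [397.7, -84.6, 185.8]
ee_rot: [2.9, 89.8, 18.1]
force: [0.5, -0.5, -0.3]
gripper_width: 39.7
the job is handed in; nothing more can be done
None
the job is handed in; nothing more can be done
```

I carried out every step and handed the job in at about 34.8 s of the 72 s allowed; no verdict is reported. I swung the bail back to its stop and lifted the tray out. After a half turn I seated it with the pile at the end away from the hinge. I then laid the cork coaster on the pile and lowered the bail, still pinched, until its rollers met that coaster.

**Last checks:**
- **Tray:** it came down at the same grip height as before the lift. A fit to its post tops in the top picture puts its centre within about 1 mm of my caddy estimate.
- **Coaster:** the top picture shows it lying inside the posts, within about 1 mm of its true place.
- **Bail:** the side picture puts the bar on the line for angle 0. The contact force was felt before I let go, but it could not be read afterwards.
- **Bystanders:** the tin, egg timer and mug look unmoved in the last pictures. I did not measure them.
- **Arm:** it was clear of everything at the end, with forces near zero.

**What disagreed:**
- **Tool height:** the fingertips sat about 39 mm higher than the reported TCP. My first closing on the bail missed above the bar. I then touched the bar lightly to measure the difference (19 N) and corrected every later height by it.
- **Cameras:** the two cameras differed by about 2–3 mm on the caddy's position. I used a value between them, which the grips and the seating fitted.

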